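# Index the scoring stage and set the straightedge

### The arm

A 6-joint arm with a two-finger parallel gripper is mounted at the origin on a cart in front of the work surface, level with it; the furniture and walls round the work are solid. World frame = base frame: x ahead of the robot, y to its left, z up, the work surface at z = 0. Lengths are in m, angles in rad, forces in N, time in s.
With the tool pointing down it reaches from about 0.25 to 0.775 m from the base axis. Payload 4 kg.
Tool frame: the origin (TCP) lies midway between the tips of the shut fingers; the grasp point (between the pads) lies robot.tcp_to_grasp behind it (robot.tcp_to_grasp is the distance from the TCP to the grasp point, in m); y points along the fingers, x is the direction in which the jaws open and shut, and the axes are right-handed (so a half turn about y gives the same grasp; the last joint's range is limited). The gripper opens to 94 mm and grips with 3 to 60 N. Pads are 16 mm wide; open, the fingers measure 119 mm over their backs; the gripper's body (75 mm by 177 mm) begins 78 mm behind the grasp point.
Start: joints at [-1.254, 0.087, 1.371, -0, 1.684, -0.103], TCP at [0.224, -0.502, 0.206] pointing down, gripper open.
Joint ranges: [-3.1, 3.1], [-0.76, 2.03], [0.27, 2.55], [-1.08, 4.22], [0.17, 2.65], [-2.57, 2.57]. Speed limits (rad/s): [2.79, 2.79, 3.14, 3.14, 3.14, 3.14].

### API

Orientations are given as [roll, pitch, yaw] about the fixed x, y, z axes, in that order (R = Rz(yaw) Ry(pitch) Rx(roll)).
In Python, from bench import robot gives the robot as it stands.
- The arm moves only by the tool arm_command, never from a script. Its argument "series" is text: rows parted by semicolons, each of 7 numbers parted by spaces: the turn, a rotation vector about the tool's x, y, z in rad, then the shift along the tool's x, y, z in m, then the finger opening in m, from 0 to 0.094. A call has 1 to 12 rows; each row shifts and turns the pose as measured when the row begins, along the tool's axes as they then stand; what a row does not reach is not made up. A row lasts 1/10 s, in which the tool goes at most 50 mm and 8.59 degrees, less where a joint would pass 70% of its speed; a pose out of reach is approached as far as the arm can. A call with a gripper value outside its range is refused whole. The fingers move at their own pace and stop on an object; the grip force is fixed at half the most. Time passes only in rows, so rows that do not move let the fingers close. It gives the time, the measured TCP pose, the force and the opening at its end, in the units of the state.
- robot.get_obs(): the state, without advancing time (a new reading comes with each control period).
- robot.snapshot(name): name is "scene" or "top"; returns the picture (480x640x3 uint8, blue, green, red); there is no depth.
- robot.camera_params(name): a dict with "fx", "fy", "cx", "cy" (pixels), "extrinsics" (4x4, takes a point from camera to world coordinates). Camera axes: x right, y up, looking along -z (the intrinsics and any distortion apply to the point x, -y, -z); pixel columns grow to the right and rows downward; lengths in m; the calibration is good to about 2 mm. A picture is of the moment at which its call begins. camera_params takes no time and is no camera call.
- robot.close_job(): hands the job in, once; it reports no verdict.
Trained networks look in the newest picture that a camera, given by its name, has taken for a name from the list of things; names that differ only in an ending like _2 or _b are one class to them, and where a whole thing is asked for, a point or a joint stands for the part that bears it (a point fixed in the world has none). Each returns a list of dicts, best first, with "score" (0 to 1); they miss things now and then, are a little off and sometimes report something else, mostly with a low value. They report only what shows in the picture. A call takes as long as a camera call.
- robot.spot_in(camera, target): "centre" ([x, y, z] in m, in the coordinates of the camera as it stood for that picture, good to about 4 mm: the middle of the surface that is visible of it).
The state is a dict: "time": time; "joint_positions": joint angles; "qvel": joint speeds; "joint_torque": joint torques, N m; "tool_pos": TCP position; "ee_rot": TCP orientation; "wrist_force": force on the tool from outside, world axes, zero at the start; "wrist_torque": the same for the moment, N m; "width": finger opening in m.
Only numpy, scipy, OpenCV 4.12 (cv2) and the standard library are available. Lean on these libraries where they do the work, as an engineer would, in place of code of your own. Each camera call takes 0.05 s, during which the arm holds its last target.

### The job

Get the glass-scoring stage ready for its next cut: pull the spring plunger out, turn the table counter-clockwise (seen from above) to the next slot and let the plunger go so that it drops fully home and locks the table. Then lay the straightedge flat on the table, flush along the free long face of the specimen carrier and roughly centred on it, and let go. Leave everything else on the desk alone.

Things in the scene. Friction and masses are not known exactly. Their poses are not given: they have to be found in the camera images.
- table_center (a point): Centre of the aluminium disc's top (160 mm across, 60 mm above the desk), on its vertical axis. It turns on a round steel foot, 212 mm across, with a ring of 12 raised teeth, a slot between each two (every 30 degrees). z up; frame turns with the disc: -x to the plunger, +x to the disc's free half.
- knob_grip (a point): Grip point on the axis of the plunger's black knob at the disc's rim, which leans outward 30 degrees from vertical. z: the axis, up and out, the pull direction; y: tangential to the disc, the way to close fingers. Round neck 18 mm across from 13 mm below to 12 mm above this point, then a head 28 mm across, 8 mm thick; fixed barrel, 20 mm across, ends 22 mm below.
- shield_edge (a point): Middle of the top edge of the flat clear shield with aluminium rim (100 mm wide, 4 mm thick) that rises from the disc, parallel to the plunger's axis, 42 mm inward of it, to 50 mm past the grip point. It overhangs the knob: the knob cannot be taken from straight above, only by a tool tilted along the plunger's axis. Same axes as table_center.
- plunger (a joint): Pull of the spring plunger, m: 0 = fully home, 0.014 = end of travel. The 8 mm pin sits 6 to 8 mm deep in a 10 mm slot; pulled 0.010 or more it is clear. The spring returns it with 3.6 N at 0, 7.8 N at 0.014. Let go over a tooth it stays there (0.006 to 0.008), over a slot it drops home by itself. It travels round with the disc.
- turntable (a joint): Turn of the disc, rad, positive counter-clockwise seen from above. Starts near 0, locked; slots lie every 0.5236 rad (30 degrees), so the next one counter-clockwise is at 0.5236. A locked disc has 0.01 to 0.025 rad of play either way, more if pushed hard. It turns easily (0.06 N m) when the pin is out.
- carrier_face (a point): Middle of the lower edge of the specimen carrier's free long face, on the disc's top, 2 mm from its centre. The carrier, a grey block 84 mm long (y), 34 mm wide, 10 mm high, with a glass slide on it, is fixed to the disc on the plunger's side (-x). The face is upright, along y, and looks to +x, where the disc is bare. Axes as table_center.
- straightedge: Loose metal straightedge, about 140 g: blade 110 mm long (y), 28 mm wide (x), 6 mm thick; on its middle an upright rib to grip, 10 mm wide (x), 80 mm long (y), from 6 to 50 mm above the underside. Origin: centre of the underside, z up; both edges alike. Starts on the 3 mm mouse pad right of the stage. Grip the rib 36 mm up or more so that fingers pass over the carrier.
- mouse: Bystander, to be left where it is: the black computer mouse, 104 x 68 x 44 mm; origin at the centre of its underside. It lies left of the front of the microscope, which is 0.6 m tall and fixed, stands right of the stage (x 0.45 to 0.9, y -0.17 to -0.45) and must be passed on the robot's side.
- petri: Bystander, to be left where it is: a closed petri dish, 58 mm across and 16 mm high; origin at the centre of its underside.
- coverslip_box: Bystander, to be left where it is: a small white box, 29 x 29 x 17 mm; origin at the centre of its underside.
- slide_mailer: Bystander, to be left where it is: a white flat plastic case, 34 x 84 x 15 mm; origin at the centre of its underside.
- bottle: Bystander, to be left where it is: an amber bottle with a screw cap, 54 mm across, 125 mm high, left of the stage; origin at the centre of its underside.
- objective_case: Bystander, to be left where it is: a screw-top cylinder, 39 mm across, 82 mm high, left of the stage; origin at the centre of its underside.
- tape_roll: Bystander, to be left where it is: a roll of tape lying flat, 104 mm across, 25 mm high, at the right front; origin at the centre of its underside.

How it is judged:
On the way, in this order (a step that is already met when the one before it is completed fails the run):
1. the plunger is pulled clear of its slot by the fingers (value of joint plunger above 0.009 m and contact force between the fingers and plunger above 0.5 N), for 0.1 s.
2. table at the next slot, plunger home and let go (value of joint turntable between 0.4936 and 0.5536 rad and value of joint plunger below 0.002 m and contact force between the fingers and plunger below 0.2 N), for 0.3 s.
3. straightedge flush against the carrier's face (x of straightedge in the frame of carrier_face between 0.012 and 0.016 m and y of straightedge in the frame of carrier_face between -0.025 and 0.025 m and z of straightedge in the frame of carrier_face between -0.0025 and 0.0025 m and angle between the y axis of straightedge and the y axis of carrier_face, either way round below 0.035 rad and angle between the z axis of straightedge and the z axis of carrier_face, either way round below 0.04 rad), for 0.2 s.
At the end, for the whole second after the job is handed in: Turntable joint 0.5236 within 0.03 rad, plunger out under 2 mm; straightedge flat on the table (2.5 mm, 0.04 rad), its edge within 2 mm of the carrier's free long face and parallel within 0.035 rad, its middle within 25 mm of the face's middle; all at rest (all of step 3 and value of joint turntable between 0.4936 and 0.5536 rad and value of joint plunger below 0.002 m and linear speed of straightedge below 0.01 m/s and velocity of joint turntable between -0.02 and 0.02 rad/s); the robot touches nothing.
It fails at once if a bystander is pushed more than 30 mm (distance of any of mouse, petri, coverslip_box, slide_mailer, bottle, objective_case, tape_roll from where it was at the start of the episode above 0.03 m).
It also fails if it takes over 54 s, if anything falls off the work surface, if the arm or the gripper's body presses on something with over 40 N, if the wrist force passes 120 N, or if a joint passes its speed limit or range.

## Working session

There is one attempt and no reset: what is moved stays moved. The work goes in short steps, Python scripts to look and compute and a tool call to move; the robot and the scene stay as the last step left them, time stands still between calls to the robot, and variables do not carry over. Pictures are saved under pics/ and viewed, and the job is handed in when it is done.

Besides the shell and the picture viewer there is one more tool, called after "Emit:" as name(argument=value, ...) on one line, values as JSON. arm_command: Moves the arm, as the interface text tells. Its arguments: {"type":"object","properties":{"series":{"type":"string"}},"required":["series"]}

```bash
ls; mkdir -p pics
python3 - <<'E'
from bench import robot
import cv2, numpy as np
print(robot.get_obs()); print(robot.tcp_to_grasp)
for n in ["scene","top"]:
    im=robot.snapshot(n); cv2.imwrite(f"pics/{n}0.png",im)
    p=robot.camera_params(n); print(n,p)
    E=np.array(p["extrinsics"])
    for t in ["table_center","knob_grip","shield_edge","carrier_face","straightedge"]:
        for d in robot.spot_in(n,t)[:2]:
            c=np.array(d["centre"]); print(t,round(d["score"],2),(E[:3,:3]@c+E[:3,3]).round(4))
E
```

```text
pics
{'time': 0.0, 'joint_positions': array([-1.25407247e+00,  8.79292525e-02,  1.37223498e+00,  1.02500961e-05,
        1.68361501e+00, -1.03092954e-01]), 'qvel': array([-0.00028543, -0.00105231,  0.00051294,  0.00224824, -0.00129788,
       -0.00116117]), 'joint_torque': array([-4.79498340e-04, -3.40189505e+01, -3.02425396e+01,  7.17623066e-02,
        3.29757901e-02, -1.62335991e-04]), 'tool_pos': array([ 0.22400616, -0.50171196,  0.20432805]), 'ee_rot': array([-1.57056117,  0.00217392, -1.15097811]), 'wrist_force': array([ 0.94774124, -0.96287697,  1.59360933]), 'wrist_torque': array([0.03638037, 0.01342758, 0.05459345]), 'width': 0.09384367863699675}
0.0188
scene {'fx': 500.64373481311935, 'fy': 500.64373481311935, 'cx': 323.6550745952531, 'cy': 235.87476144209953, 'extrinsics': array([[ 0.15936528,  0.42532448, -0.89089943, -0.64976105],
       [-0.98694875,  0.04749971, -0.15386986, -0.12737356],
       [-0.02312716,  0.9037936 ,  0.42734327,  0.69602902],
       [ 0.        ,  0.        ,  0.        ,  1.        ]])}
knob_grip 0.42 [ 0.3716 -0.0582  0.0136]
shield_edge 0.74 [ 0.3694 -0.0579  0.0154]
straightedge 0.75 [ 0.5909 -0.056   0.024 ]
top {'fx': 487.3890067326667, 'fy': 487.3890067326667, 'cx': 323.72373801553556, 'cy': 245.5822728803116, 'extrinsics': array([[-0.01023716,  0.99725926, -0.07327467,  0.43111541],
       [-0.99993742, -0.00987886,  0.00525055,  0.07474026],
       [ 0.00451229,  0.07332384,  0.99729798,  1.20485969],
       [ 0.        ,  0.        ,  0.        ,  1.        ]])}
table_center 0.87 [0.5797 0.1552 0.0589]
knob_grip 0.59 [0.4719 0.1593 0.1013]
shield_edge 0.86 [0.5773 0.1608 0.0568]
carrier_face 0.57 [0.582  0.1587 0.0637]
straightedge 0.66 [ 0.5926 -0.058   0.0108]
straightedge 0.23 [0.5798 0.1569 0.0589]
```

View pics/scene0.png

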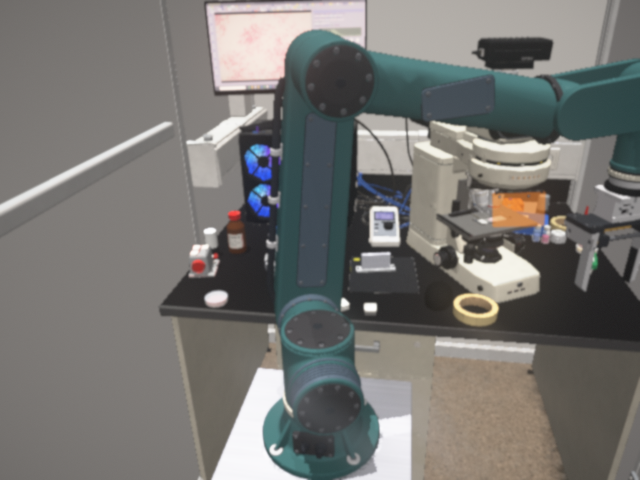

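View pics/top0.png

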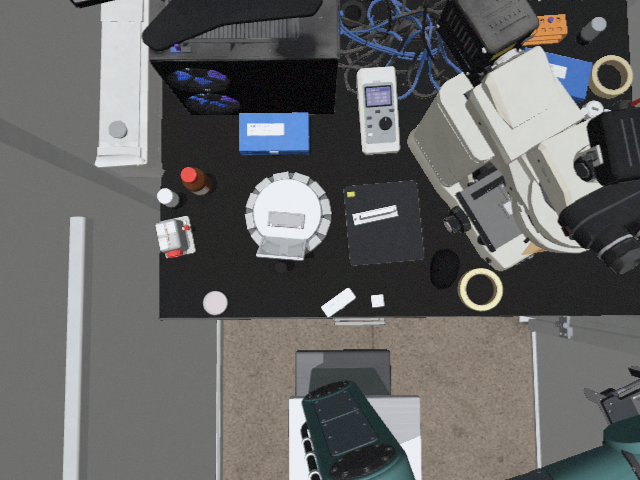

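```bash
cat > h.py <<'E'
import numpy as np, cv2
from bench import robot
def ray(cam,u,v,z):
    p=robot.camera_params(cam);E=np.array(p["extrinsics"])
    d=E[:3,:3]@np.array([(u-p["cx"])/p["fx"],-(v-p["cy"])/p["fy"],-1.])
    o=E[:3,3]; return o+d*(z-o[2])/d[2]
def proj(cam,P):
    p=robot.camera_params(cam);E=np.array(p["extrinsics"])
    c=E[:3,:3].T@(np.array(P)-E[:3,3]); return np.array([p["cx"]+p["fx"]*c[0]/-c[2],p["cy"]-p["fy"]*c[1]/-c[2]])
E
python3 - <<'E'
import cv2
im=cv2.imread("pics/top0.png")
cv2.imwrite("pics/zt0.png",cv2.resize(im[165:285,240:430],None,fx=4.2,fy=4.2,interpolation=cv2.INTER_CUBIC))
E
```

```text
(no output)
```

View pics/zt0.png

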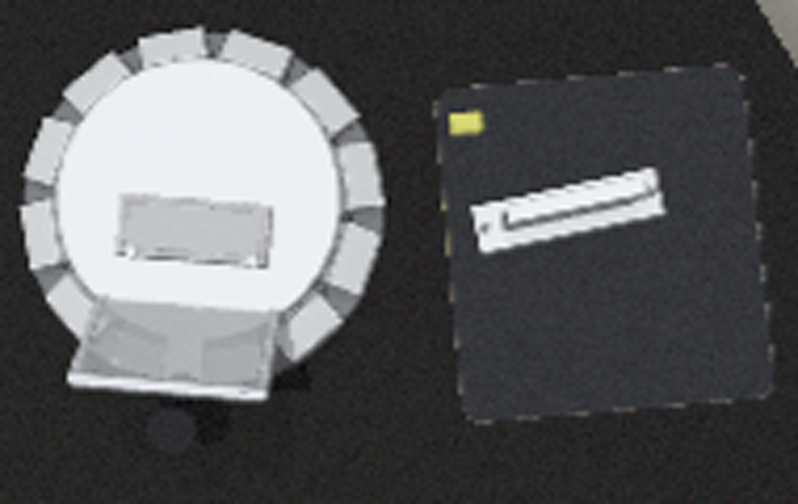

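Run:
```python
from h import *
im=cv2.imread("pics/top0.png")
z=lambda u,v:(240+(u+.5)/4.2-.5,165+(v+.5)/4.2-.5)
# disc circle: white pixels
g=im.min(axis=2); m=(g>225).astype(np.uint8)
n,l,s,c=cv2.connectedComponentsWithStats(m)
i=l[200,285]; 
print(i,s[i],g[195,285],g[178,290])
pts=np.array([[57,200],[63,160],[90,110],[140,70],[200,58],[260,72],[310,115],[338,170],[342,215],[330,260]],float)
P=np.array([ray("top",*z(*p),.06)[:2] for p in pts])
A=np.c_[2*P,np.ones(len(P))];x=np.linalg.lstsq(A,(P**2).sum(1),rcond=None)[0]
print("disc",x[:2],np.sqrt(x[2]+x[0]**2+x[1]**2))
for nme,q,zz in [("slideL",(118,194),.072),("slideR",(272,206),.072),("slideBL",(116,254),.072),("slideBR",(267,268),.072),("shL",(68,380),.18),("shR",(268,396),.18),("shL",(68,380),.16),("shR",(268,396),.16),("head",(170,430),.12),("head",(170,430),.14),("seTL",(471,206),.009),("seTR",(657,168),.009),("seBR",(665,212),.009),("seBL",(483,252),.009),("ribL",(503,215),.053),("ribR",(656,188),.053)]:
    print(nme,zz,ray("top",*z(*q),zz).round(4))
for nme,p in [("petri",(215,302)),("mailer",(338,302)),("cov",(377,300)),("mouse",(445,268)),("tape",(481,288)),("bottle",(195,180))]: print(nme,ray("top",*p,.02).round(3))
```

```text
12 [ 254  180   66   59 2595] 235 77
disc [0.5952475  0.15471692] 0.0804787245213737
slideL 0.072 [0.5973 0.1991 0.072 ]
slideR 0.072 [0.5897 0.1133 0.072 ]
slideBL 0.072 [0.5637 0.2003 0.072 ]
slideBR 0.072 [0.555  0.1163 0.072 ]
shL 0.18 [0.4878 0.2124 0.18  ]
shR 0.18 [0.4787 0.1123 0.18  ]
shL 0.16 [0.4889 0.2151 0.16  ]
shR 0.16 [0.4797 0.1131 0.16  ]
head 0.12 [0.464  0.1665 0.12  ]
head 0.14 [0.4634 0.1648 0.14  ]
seTL 0.009 [ 0.5974 -0.0017  0.009 ]
seTR 0.009 [ 0.6189 -0.1118  0.009 ]
seBR 0.009 [ 0.5928 -0.1159  0.009 ]
seBL 0.009 [ 0.5701 -0.0084  0.009 ]
ribL 0.053 [ 0.586 -0.017  0.053]
ribR 0.053 [ 0.6006 -0.1041  0.053 ]
petri [0.384 0.332 0.02 ]
mailer [0.381 0.035 0.02 ]
cov [ 0.385 -0.059  0.02 ]
mouse [ 0.461 -0.226  0.02 ]
tape [ 0.411 -0.312  0.02 ]
bottle [0.683 0.383 0.02 ]
```

Emit:
arm_command(series="0 0 0 0 -0.03 0.035 0.09;0 0 0 0 -0.03 0.035 0.09;0 0 0 -0.02 -0.02 0.04 0.09;0 0 0 -0.025 -0.01 0.04 0.09;0 0 0 -0.03 0 0.04 0.09;0 0 0 -0.04 0 0.03 0.09;0 0 0 -0.04 0 0.03 0.09;0 0 0 -0.04 0 0.03 0.09;0 0 0 -0.04 0 0.03 0.09;0 0 0 -0.04 0 0.02 0.09;0 0 0 -0.04 0 0.02 0.09;0 0 0 -0.04 0 0 0.09")

```text
time: 1.8
tool_pos: [0.4063, -0.0297, 0.2975]
ee_rot: [-1.566, 0.002, -1.162]
wrist_force: [0.3, 0.5, -0.1]
width: 0.09
```

Run:
```python
from h import *
im=robot.snapshot("scene"); cv2.imwrite("pics/s1.png",im)
print(robot.get_obs()["joint_positions"])
print(proj("scene",[0.475,.163,.12]),proj("scene",[0.595,.155,.06]))
cv2.imwrite("pics/zs1.png",cv2.resize(im[200:320,190:350],None,fx=5,fy=5,interpolation=cv2.INTER_CUBIC))
```

```text
[-0.21037293 -0.24042425  1.49276154  0.00896992  1.88730122  0.94855948]
[287.25018608 246.88376345] [300.59262557 247.12316658]
```

View pics/s1.png

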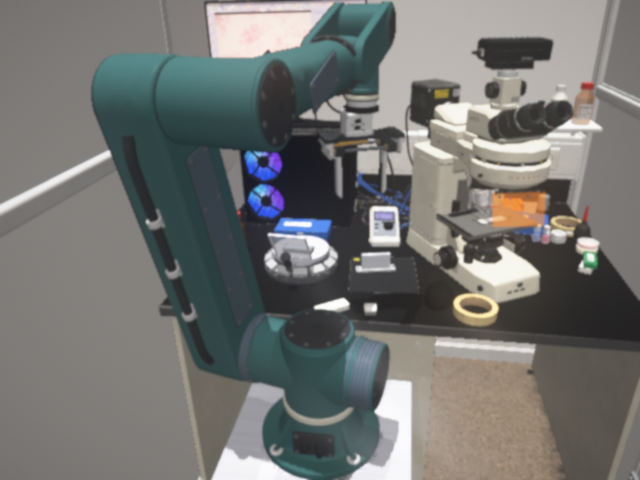

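Run:
```python
import cv2
im=cv2.imread("pics/s1.png")
cv2.imwrite("pics/zs1.png",cv2.resize(im[220:290,255:345],None,fx=8,fy=8,interpolation=cv2.INTER_CUBIC))
```

```text
(no output)
```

View pics/zs1.png

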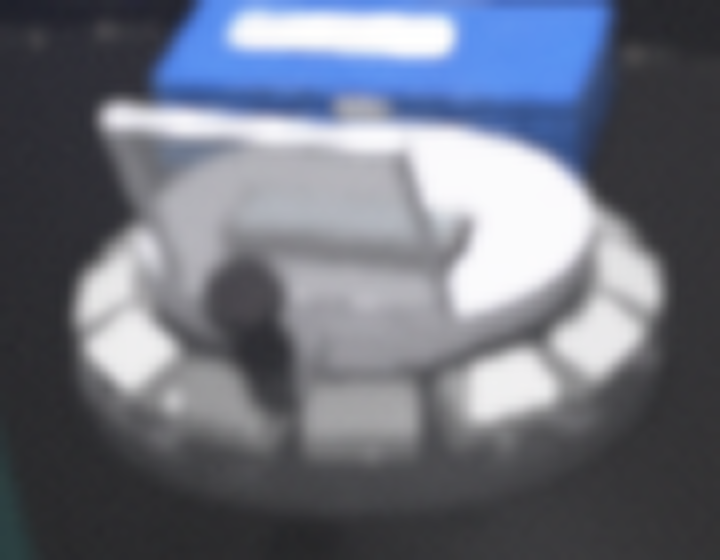

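```bash
cat > fit.py <<'E'
from h import *
from scipy.optimize import least_squares
zt=lambda u,v:np.array((240+(u+.5)/4.2-.5,165+(v+.5)/4.2-.5))
zs=lambda u,v:np.array((255+(u+.5)/8-.5,220+(v+.5)/8-.5))
a=np.array([-.5,0,.866]);n=np.array([.866,0,.5])
def model(p):
    cx,cy,th,r,h=p
    c,s=np.cos(th),np.sin(th);R=np.array([[c,-s,0],[s,c,0],[0,0,1]]);T=lambda q:R@q+np.array([cx,cy,0])
    g=np.array([-r,0,h]); return T(g),T(g+.020*a),T(g+.05*a+.042*n+[0,.05,0]),T(g+.05*a+.042*n-[0,.05,0])
def res(p):
    g,hd,sl,sr=model(p)
    o=[]
    for cam,uv,P in [("top",zt(170,430),hd),("scene",zs(245,293),hd),("top",zt(68,380),sl),("top",zt(268,396),sr),("scene",zs(103,110),sl),("scene",zs(408,145),sr)]:
        o+=list(proj(cam,P)-uv)
    o+=list((np.array(p[:2])-[.5952,.1547])*425*2)
    o.append((p[2]+.088)*30)
    return o
s=least_squares(res,[.595,.155,-.09,.122,.11]);print(s.x.round(4),np.array(s.fun).round(2))
for q in model(s.x): print(q.round(4))
E
python3 fit.py
```

```text
[ 0.5952  0.1549 -0.0961  0.122   0.0828] [ 0.3   0.36 -0.21 -0.57  0.74 -0.14 -1.01  0.    0.93  0.69 -0.36 -0.27
  0.01  0.15 -0.24]
[0.4738 0.1666 0.0828]
[0.4638 0.1675 0.1001]
[0.4899 0.2153 0.1471]
[0.4803 0.1157 0.1471]
```

```bash
cat >> h.py <<'E'
from scipy.spatial.transform import Rotation as Rn
def pose():
    o=robot.get_obs(); return np.array(o["tool_pos"]),Rn.from_euler("xyz",o["ee_rot"])
def plan(pt,Rt,N,p0=None,R0=None):
    if p0 is None: p0,R0=pose()
    rv=(R0.inv()*Rt).as_rotvec(); print("rotvec",rv.round(3),"dist",np.linalg.norm(pt-p0).round(4), "tool shift now",R0.inv().apply(pt-p0).round(4))
    for i in range(N):
        Ri=R0*Rn.from_rotvec(rv*i/N); print((rv/N).round(3),Ri.inv().apply((pt-p0)/N).round(4))
def rotm(x,y): return Rn.from_matrix(np.c_[x,y,np.cross(x,y)])
def knob_pose(th,c=(.5952,.1549),r=.122,h=.0828,back=0.0):
    # grasp point 'back' m up the axis from the grip point
    R=Rn.from_euler("z",th); a=R.apply([-.5,0,.866]); g=np.array([c[0],c[1],0])+R.apply([-r,0,h])
    y=-a/np.linalg.norm(a); x=R.apply([0,-1,0]); return g-y*back+y*.0188, rotm(x,y)
E
python3 - <<'E'
from h import *
p,R=knob_pose(-.096,back=.075); print(p,R.as_euler("xyz"))
plan(p,R,8)
E
```

```text
[0.44579051 0.16928754 0.13147027] [-1.04718485  0.         -1.66679633]
rotvec [ 0.507  0.497 -0.141] dist 0.2601 tool shift now [-0.1601  0.1691  0.1159]
[ 0.063  0.062 -0.018] [-0.02    0.0211  0.0145]
[ 0.063  0.062 -0.018] [-0.0212  0.0216  0.0118]
[ 0.063  0.062 -0.018] [-0.0222  0.0219  0.0091]
[ 0.063  0.062 -0.018] [-0.0231  0.022   0.0063]
[ 0.063  0.062 -0.018] [-0.0238  0.0219  0.0035]
[ 0.063  0.062 -0.018] [-0.0243  0.0216  0.0006]
[ 0.063  0.062 -0.018] [-0.0246  0.0211 -0.0023]
[ 0.063  0.062 -0.018] [-0.0248  0.0204 -0.0051]
```

Emit:
arm_command(series="0.063 0.062 -0.018 -0.02 0.018 0.0145 0.09;0.063 0.062 -0.018 -0.021 0.018 0.012 0.09;0.063 0.062 -0.018 -0.022 0.018 0.009 0.09;0.063 0.062 -0.018 -0.023 0.02 0.006 0.09;0.063 0.062 -0.018 -0.024 0.022 0.0035 0.09;0.063 0.062 -0.018 -0.024 0.022 0 0.09;0.063 0.062 -0.018 -0.024 0.021 -0.003 0.09;0.063 0.062 -0.018 -0.024 0.02 -0.005 0.09;0 0 0 0 0 0 0.09")

```text
time: 2.75
tool_pos: [0.4478, 0.1727, 0.1436]
ee_rot: [-1.021, 0.002, -1.68]
wrist_force: [-0.3, -0.4, -0.5]
width: 0.0901
```

Run:
```python
from h import *
p,R=knob_pose(-.096,back=.075); plan(p,R,1)
p,R=knob_pose(-.096,back=.001); plan(p,R,1)
print(robot.get_obs()["joint_positions"].round(3))
for c in("top","scene"): cv2.imwrite(f"pics/{c}2.png",robot.snapshot(c))
a=cv2.imread("pics/top2.png")[165:285,220:380];b=cv2.imread("pics/scene2.png")[180:300,210:370]
cv2.imwrite("pics/z2.png",cv2.resize(np.hstack([a,b]),None,fx=2.5,fy=2.5,interpolation=cv2.INTER_CUBIC))
```

```text
rotvec [-0.026 -0.013  0.005] dist 0.0128 tool shift now [ 0.0036  0.0095 -0.0078]
[-0.026 -0.013  0.005] [ 0.0036  0.0095 -0.0078]
rotvec [-0.026 -0.013  0.005] dist 0.0841 tool shift now [ 0.0033  0.0835 -0.0097]
[-0.026 -0.013  0.005] [ 0.0033  0.0835 -0.0097]
[ 0.452 -0.392  2.012 -0.322  1.065  2.224]
```

View pics/z2.png

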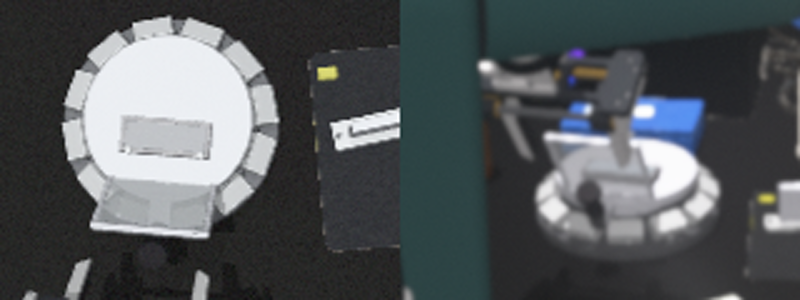

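Emit:
arm_command(series="-0.026 -0.013 0.005 0.004 0.01 -0.008 0.09;0 0 0 0 0.02 0 0.09;0 0 0 0 0.02 0 0.09;0 0 0 0 0.015 0 0.09;0 0 0 0 0 0 0.09")

```text
time: 3.35
tool_pos: [0.4873, 0.1586, 0.1017]
ee_rot: [-1.025, 0.007, -1.675]
wrist_force: [0.2, 1.0, -0.6]
width: 0.0898
```

```bash
cat > look.py <<'E'
import sys
from h import *
t,(tx,ty),(sx,sy)=sys.argv[1],map(int,sys.argv[2].split(",")),map(int,sys.argv[3].split(","))
a=robot.snapshot("top")[ty:ty+120,tx:tx+120];b=robot.snapshot("scene")[sy:sy+120,sx:sx+120]
cv2.imwrite(f"pics/{t}.png",cv2.resize(np.hstack([a,b]),None,fx=3.3,fy=3.3,interpolation=cv2.INTER_CUBIC))
E
python3 - <<'E'
from h import *
p,R=knob_pose(-.096,back=.001); plan(p,R,1)
E
python3 look.py l3 220,180 230,190
```

```text
rotvec [-0.022 -0.011 -0.001] dist 0.0353 tool shift now [-0.0064  0.0265 -0.0224]
[-0.022 -0.011 -0.001] [-0.0064  0.0265 -0.0224]
```

View pics/l3.png

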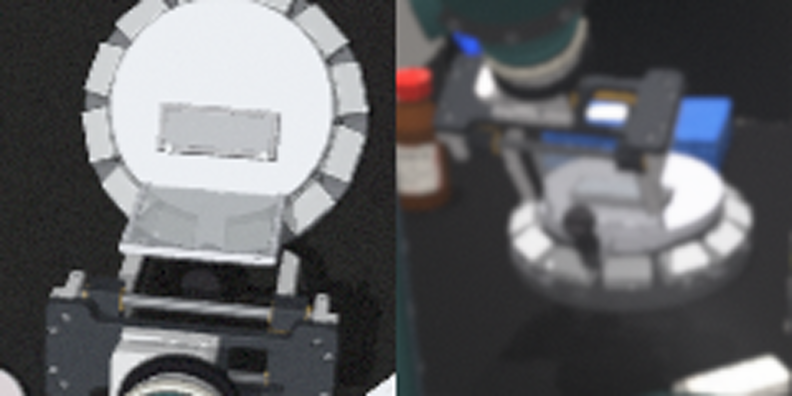

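Emit:
arm_command(series="0 0 0 0 -0.01 0 0.09;0 0 0 0 0 0 0.09;0 0 0 0 0 0 0.09")

```text
time: 3.75
tool_pos: [0.484, 0.1596, 0.1179]
ee_rot: [-1.016, 0.011, -1.676]
wrist_force: [1.0, 0.6, -0.0]
width: 0.0898
```

Run:
```python
from h import *
p,R=knob_pose(-.096,back=.001); plan(p,R,1)
print(robot.get_obs())
```

```text
rotvec [-0.031 -0.014 -0.005] dist 0.051 tool shift now [-0.0054  0.042  -0.0284]
[-0.031 -0.014 -0.005] [-0.0054  0.042  -0.0284]
{'time': 3.75, 'joint_positions': array([ 0.36630251, -0.31729741,  2.01520701, -0.28675641,  0.95496086,
        2.15326996]), 'qvel': array([ 0.00261064, -0.0259655 , -0.02498266,  0.00210235,  0.00712226,
       -0.00666703]), 'joint_torque': array([-1.00814116e-01, -1.74678773e+01, -3.10663104e+01, -9.63418521e-01,
       -1.89723596e+00,  8.44473951e-03]), 'tool_pos': array([0.48397179, 0.15957323, 0.11794478]), 'ee_rot': array([-1.01583844,  0.01109922, -1.67589314]), 'wrist_force': array([ 0.96089513,  0.63945881, -0.00746778]), 'wrist_torque': array([0.06064562, 0.24480309, 0.01733283]), 'width': 0.08977628041137031}
```

Emit:
arm_command(series="0 0 0 0 0 0 0.09;0 0 0 0 0 0 0.09;0 0 0 0 0 0 0.09;0 0 0 0 0 0 0.09")

```text
time: 4.15
tool_pos: [0.4838, 0.1604, 0.1193]
ee_rot: [-1.014, 0.012, -1.674]
wrist_force: [-0.4, 0.7, -0.6]
width: 0.09
```

Run:
```python
from h import *
p,R=knob_pose(-.096,back=.001); plan(p,R,1)
```

```text
rotvec [-0.033 -0.012 -0.007] dist 0.0522 tool shift now [-0.0046  0.0432 -0.029 ]
[-0.033 -0.012 -0.007] [-0.0046  0.0432 -0.029 ]
```

Emit:
arm_command(series="-0.016 -0.006 -0.004 -0.0025 0 -0.014 0.09;-0.016 -0.006 -0.004 -0.0025 0 -0.014 0.09")

```text
time: 4.35
tool_pos: [0.4599, 0.1679, 0.1043]
ee_rot: [-1.047, -0.002, -1.669]
wrist_force: [-0.3, 0.2, -0.7]
width: 0.0899
```

Run:
```python
from h import *
p,R=knob_pose(-.096,back=.001); plan(p,R,1)
print(robot.get_obs()["qvel"].round(3))
```

```text
rotvec [ 0.    -0.001  0.002] dist 0.0434 tool shift now [-0.0001  0.0433  0.0013]
[ 0.    -0.001  0.002] [-0.0001  0.0433  0.0013]
[ 0.213 -0.047  0.125 -0.054  0.144  0.17 ]
```

Emit:
arm_command(series="0 0 0 0 0 0 0.09")

```text
time: 4.45
tool_pos: [0.458, 0.1682, 0.1024]
ee_rot: [-1.051, -0.003, -1.668]
wrist_force: [-1.0, 0.1, 0.1]
width: 0.0899
```

Run:
```python
from h import *
p,R=knob_pose(-.096,back=.001); plan(p,R,1)
print(robot.get_obs()["qvel"].round(3))
```

```text
rotvec [0.004 0.001 0.003] dist 0.0429 tool shift now [0.     0.0427 0.0041]
[0.004 0.001 0.003] [0.     0.0427 0.0041]
[ 0.001  0.003 -0.007 -0.009 -0.01  -0.001]
```

Emit:
arm_command(series="0 0 0 0 0.008 0.002 0.09;0 0 0 0 0.008 0.001 0.09;0 0 0 0 0.004 0 0.09")

```text
time: 4.75
tool_pos: [0.4711, 0.1677, 0.0855]
ee_rot: [-1.05, -0.003, -1.666]
wrist_force: [0.8, 0.1, -0.5]
width: 0.0898
```

```bash
cat > st.py <<'E'
import sys
from h import *
p,R=knob_pose(float(sys.argv[1]),back=float(sys.argv[2])); plan(p,R,1)
print(robot.get_obs()["qvel"].round(3))
E
python3 st.py -.096 .001
```

```text
rotvec [0.003 0.002 0.002] dist 0.0216 tool shift now [0.0009 0.0216 0.0011]
[0.003 0.002 0.002] [0.0009 0.0216 0.0011]
[-0.029  0.085  0.015 -0.009 -0.108  0.003]
```

Good tracking at this pace. Look before closing.

Emit:
arm_command(series="0.003 0.002 0.002 0.0005 0.008 0.001 0.09;0 0 0 0.0005 0.008 0 0.09;0 0 0 0 0.003 0 0.09;0 0 0 0 0 0 0.09")

```text
time: 5.15
tool_pos: [0.4823, 0.1645, 0.0664]
ee_rot: [-1.049, -0.001, -1.668]
wrist_force: [-0.1, -0.2, -0.1]
width: 0.0899
```

```bash
python3 st.py -.096 .001; python3 look.py l4 220,180 230,190
```

```text
rotvec [ 0.002 -0.001  0.002] dist 0.0016 tool shift now [-0.0013 -0.0008  0.0006]
[ 0.002 -0.001  0.002] [-0.0013 -0.0008  0.0006]
[-0.004  0.01  -0.001 -0.002 -0.003 -0.001]
```

View pics/l4.png

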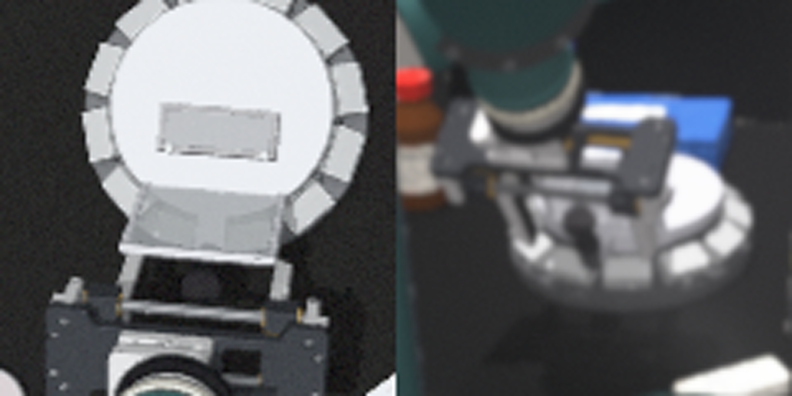

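Emit:
arm_command(series="0 0 0 -0.001 0 0 0.03;0 0 0 0 0 0 0.01;0 0 0 0 0 0 0.01;0 0 0 0 0 0 0.01;0 0 0 0 0 0 0.01;0 0 0 0 0 0 0.01;0 0 0 0 0 0 0.01;0 0 0 0 0 0 0.01")

```text
time: 6.05
tool_pos: [0.4831, 0.1665, 0.069]
ee_rot: [-1.045, 0.001, -1.667]
wrist_force: [-0.2, -0.1, 0.4]
width: 0.0293
```

```bash
python3 st.py -.096 .001; python3 look.py l5 220,180 230,190
```

```text
rotvec [-0.002 -0.001 -0.001] dist 0.0018 tool shift now [ 0.0008  0.0011 -0.0012]
[-0.002 -0.001 -0.001] [ 0.0008  0.0011 -0.0012]
[-0.001 -0.002  0.001  0.001  0.001  0.   ]
```

View pics/l5.png

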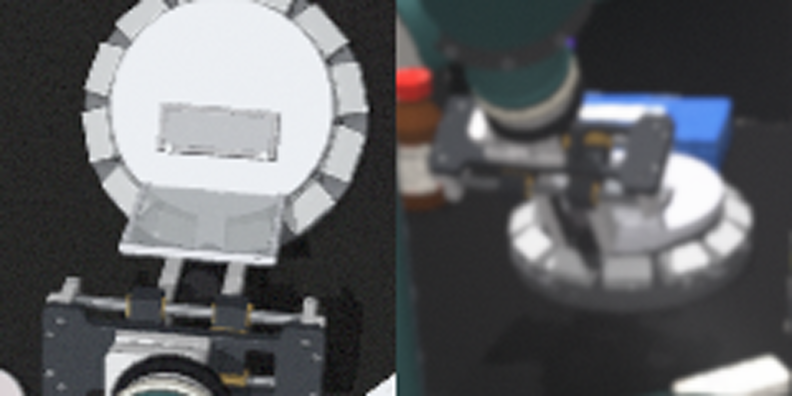

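Emit:
arm_command(series="0 0 0 0 0.001 -0.001 0.005;0 0 0 0 0 0 0.005;0 0 0 0 0 0 0.005;0 0 0 0 0 0 0.005")

```text
time: 6.55
tool_pos: [0.4832, 0.1668, 0.069]
ee_rot: [-1.044, 0.002, -1.667]
wrist_force: [-0.8, -0.5, 1.5]
width: 0.0269
```

```bash
python3 st.py -.096 .001; python3 look.py l5b 220,180 230,190
```

```text
rotvec [-0.004 -0.001 -0.001] dist 0.002 tool shift now [ 0.0011  0.0012 -0.0012]
[-0.004 -0.001 -0.001] [ 0.0011  0.0012 -0.0012]
[ 0.001 -0.    -0.    -0.001 -0.001  0.002]
```

Run:
```python
from h import *
b=robot.snapshot("scene")[225:285,255:335]; a=robot.snapshot("top")[235:295,245:325]
cv2.imwrite("pics/l6.png",cv2.resize(np.vstack([a,b]),None,fx=5,fy=5,interpolation=cv2.INTER_CUBIC))
p,R=pose()
g=p-R.apply([0,.0188,0]); print(g, proj("scene",g),proj("top",g),proj("scene",p),proj("top",p))
```

```text
[0.47377338 0.16771125 0.08522707] [286.1062676  258.91055197] [280.85074073 263.20680632] [287.57871844 262.705106  ] [281.79555936 259.42440936]
```

View pics/l6.png

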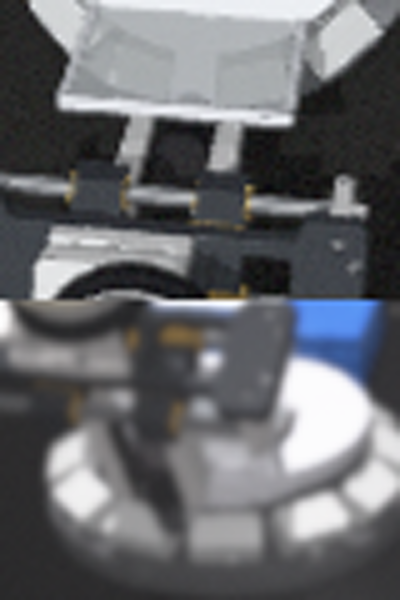

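Emit:
arm_command(series="0 0 0 0 0 0 0.04;0 0 0 0 0 0 0.04;0 0 0 0.001 0.003 -0.001 0.04;0 0 0 0 0.002 0 0.04;0 0 0 0 0 0 0.04")

```text
time: 7.25
tool_pos: [0.4846, 0.1654, 0.063]
ee_rot: [-1.044, 0.001, -1.667]
wrist_force: [-0.1, 0.3, 0.3]
width: 0.0394
```

```bash
python3 st.py -.096 .001
```

```text
rotvec [-0.003 -0.001 -0.001] dist 0.0048 tool shift now [-0.0002 -0.0048  0.0004]
[-0.003 -0.001 -0.001] [-0.0002 -0.0048  0.0004]
[-0.002  0.001  0.004 -0.002  0.001 -0.001]
```

Emit:
arm_command(series="0 0 0 0 0 0 0.005;0 0 0 0 0 0 0.005;0 0 0 0 0 0 0.005;0 0 0 0 0 0 0.005;0 0 0 0 0 0 0.005")

```text
time: 7.75
tool_pos: [0.4846, 0.1653, 0.0627]
ee_rot: [-1.045, 0.001, -1.667]
wrist_force: [0.6, -0.2, -0.3]
width: 0.0264
```

```bash
python3 st.py -.096 .001
```

```text
rotvec [-0.002 -0.001 -0.001] dist 0.0051 tool shift now [-0.0002 -0.005   0.0006]
[-0.002 -0.001 -0.001] [-0.0002 -0.005   0.0006]
[ 0.     0.001  0.    -0.    -0.001 -0.001]
```

Emit:
arm_command(series="0 0 0 0 0 0 0.005;0 0 0 0 0 0 0.005")

```text
time: 7.95
tool_pos: [0.4845, 0.1653, 0.0627]
ee_rot: [-1.045, 0.001, -1.667]
wrist_force: [-0.1, -0.4, -0.6]
width: 0.0271
```

Emit:
arm_command(series="0 0 0 0 -0.003 0 0.005;0 0 0 0 -0.003 0 0.005;0 0 0 0 -0.002 0 0.005")

```text
time: 8.25
tool_pos: [0.4807, 0.1656, 0.0692]
ee_rot: [-1.045, 0.001, -1.667]
wrist_force: [5.3, -0.6, -5.6]
width: 0.0268
```

Run:
```python
from h import *
p,R=pose();o=robot.get_obs()
print((R.inv().apply(p-np.array([.4845,.1653,.0627]))).round(4),R.inv().apply(o["wrist_force"]).round(1),o["width"])
b=robot.snapshot("scene")[225:285,255:335]; a=robot.snapshot("top")[235:295,245:325]
cv2.imwrite("pics/l7.png",cv2.resize(np.vstack([a,b]),None,fx=5,fy=5,interpolation=cv2.INTER_CUBIC))
```

```text
[ 0.0001 -0.0075 -0.    ] [0.1 7.5 1.8] 0.026843455900341085
```

View pics/l7.png

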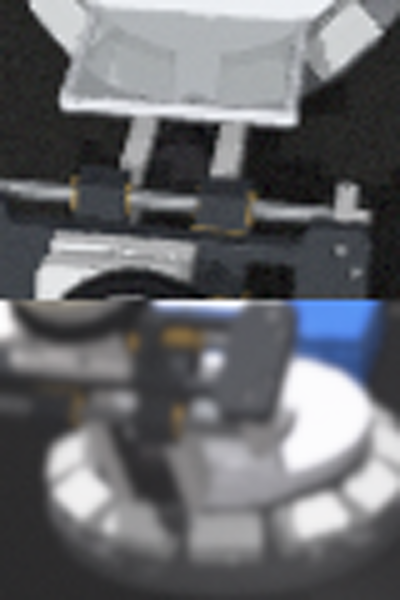

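Emit:
arm_command(series="0 0 0 0 -0.003 0 0.005;0 0 0 0 -0.002 0 0.005;0 0 0 0 0 0 0.005")

```text
time: 8.65
tool_pos: [0.4784, 0.1657, 0.0732]
ee_rot: [-1.044, 0.0, -1.667]
wrist_force: [6.3, -0.4, -5.7]
width: 0.027
```

```bash
cat > st2.py <<'E'
from h import *
p,R=pose();o=robot.get_obs()
c=np.array([.5952,.1549]); d=p[:2]-c
print("pull",(Rn.from_euler("xyz",[-1.045,.001,-1.667]).inv().apply(p-np.array([.4845,.1653,.0627]))).round(4),"F",R.inv().apply(o["wrist_force"]).round(1),round(o["width"],4))
print("ang",np.arctan2(-d[1],-d[0]).round(4),"r",np.hypot(*d).round(4),"z",p[2].round(4),"tiltyaw",R.as_euler("xyz").round(3), "j",o["joint_positions"].round(2),o["qvel"].round(3))
E
python3 st2.py
```

```text
pull [ 0.0002 -0.0122 -0.    ] F [-0.2  8.1  2.6] 0.027
ang -0.0922 r 0.1173 z 0.0732 tiltyaw [-1.044  0.    -1.667] j [ 0.38 -0.26  2.06 -0.3   0.89  2.18] [-0.001  0.003  0.003 -0.003 -0.009 -0.001]
```

Emit:
arm_command(series="0 -0.0433 0.025 0.0058 0.0001 0.0001 0.005;0 -0.0433 0.025 0.0058 0.0001 0.0001 0.005;0 -0.0433 0.025 0.0058 0.0001 0.0001 0.005;0 -0.0433 0.025 0.0058 0.0001 0.0001 0.005;0 0 0 0 0 0 0.005")

```text
time: 9.15
tool_pos: [0.4794, 0.1415, 0.0728]
ee_rot: [-1.042, -0.002, -1.458]
wrist_force: [5.9, 0.2, -4.3]
width: 0.0268
```

```bash
python3 st2.py; python3 look.py l8 220,180 230,190
```

```text
pull [ 0.0242 -0.0101  0.0026] F [0.5 6.7 2.9] 0.0268
ang 0.1156 r 0.1166 z 0.0728 tiltyaw [-1.042 -0.002 -1.458] j [ 0.21 -0.33  2.11 -0.07  0.84  1.7 ] [ 0.007  0.001  0.002 -0.005 -0.005  0.017]
```

View pics/l8.png

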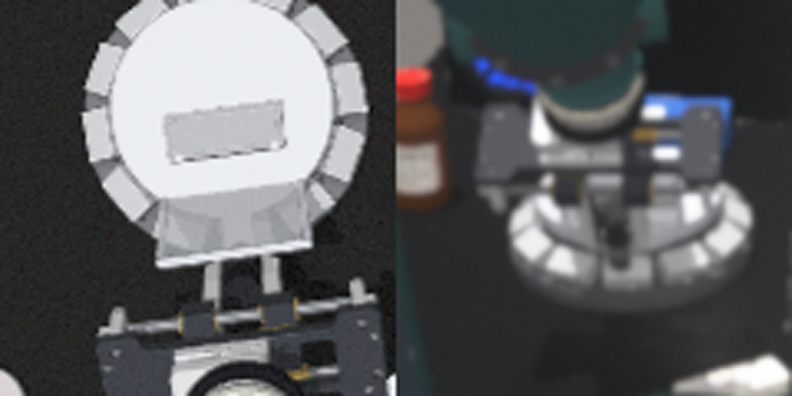

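Emit:
arm_command(series="0 -0.0433 0.025 0.0058 -0.0002 0 0.005;0 -0.0433 0.025 0.0058 -0.0002 0 0.005;0 -0.0433 0.025 0.0058 -0.0002 0 0.005;0 -0.0433 0.025 0.0058 -0.0002 0 0.005;0 -0.0433 0.025 0.0058 -0.0002 0 0.005;0 0 0 0 0 0 0.005")

```text
time: 9.85
tool_pos: [0.4866, 0.1125, 0.0737]
ee_rot: [-1.038, -0.004, -1.201]
wrist_force: [5.3, 1.2, -5.2]
width: 0.0266
```

```bash
python3 st2.py
```

```text
pull [ 0.0524 -0.006   0.0118] F [0.7 7.2 2. ] 0.0266
ang 0.3726 r 0.1166 z 0.0737 tiltyaw [-1.038 -0.004 -1.201] j [-0.02 -0.34  2.12  0.25  0.88  1.06] [ 0.005 -0.004  0.008  0.005 -0.011  0.017]
```

Emit:
arm_command(series="0 -0.026 0.015 0.0034 0 0 0.005;0 -0.022 0.0125 0.0029 0 0 0.005;0 0 0 0 0 0 0.005")

```text
time: 10.15
tool_pos: [0.4894, 0.1066, 0.0734]
ee_rot: [-1.037, -0.002, -1.146]
wrist_force: [5.8, 1.4, -5.4]
width: 0.0271
```

```bash
python3 st2.py; python3 look.py l9 220,180 230,190
```

```text
pull [ 0.0579 -0.004   0.0145] F [1.1 7.7 2.3] 0.0271
ang 0.428 r 0.1163 z 0.0734 tiltyaw [-1.037 -0.002 -1.146] j [-0.07 -0.33  2.11  0.31  0.9   0.94] [ 0.004 -0.002  0.004  0.006 -0.009  0.006]
```

View pics/l9.png

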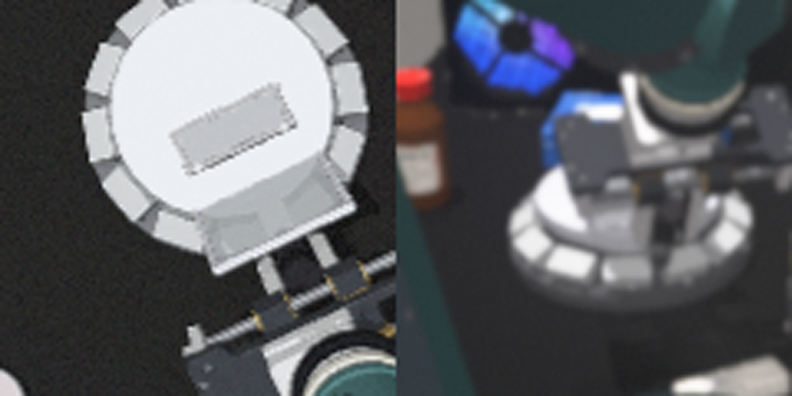

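Emit:
arm_command(series="0 0 0 0 0.003 0 0.005;0 0 0 0 0.003 0 0.005;0 0 0 0 0.003 0 0.005;0 0 0 0 0 0 0.005")

```text
time: 10.65
tool_pos: [0.4938, 0.109, 0.0648]
ee_rot: [-1.036, -0.002, -1.146]
wrist_force: [3.5, -0.1, -4.1]
width: 0.0269
```

```bash
python3 st2.py
```

```text
pull [0.0551 0.0055 0.0138] F [1.6 5.1 0.6] 0.0269
ang 0.425 r 0.1113 z 0.0648 tiltyaw [-1.036 -0.002 -1.146] j [-0.06 -0.3   2.11  0.31  0.88  0.94] [ 0.001 -0.002 -0.003 -0.005  0.004  0.001]
```

Emit:
arm_command(series="0 0 0 0 0.001 0 0.06;0 0 0 0 0 0 0.06;0 0 0 0 0 0 0.06;0 0 0 0 0 0 0.06;0 0 0 0 0 0 0.06;0 0 0 0 0 0 0.06")

```text
time: 11.25
tool_pos: [0.4941, 0.1098, 0.0655]
ee_rot: [-1.036, -0.003, -1.143]
wrist_force: [-0.1, -0.0, -0.3]
width: 0.0598
```

```bash
python3 st2.py; python3 look.py l10 220,180 230,190
```

```text
pull [0.0543 0.005  0.0143] F [ 0.   0.2 -0.2] 0.0598
ang 0.4197 r 0.1107 z 0.0655 tiltyaw [-1.036 -0.003 -1.143] j [-0.06 -0.3   2.11  0.31  0.88  0.94] [ 0.001 -0.002 -0.001  0.001  0.003 -0.001]
```

View pics/l10.png

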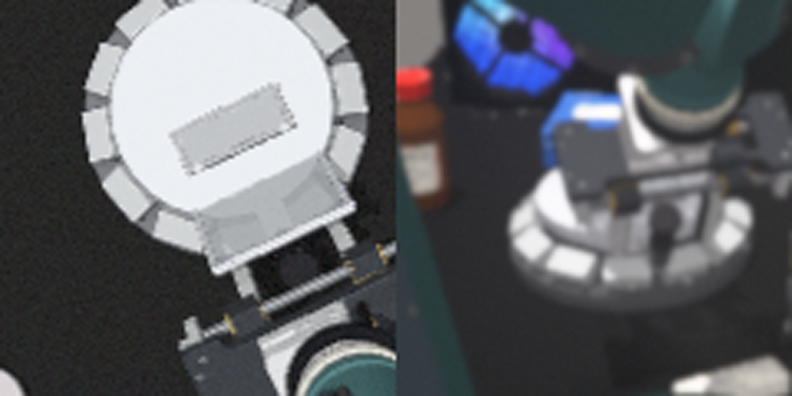

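Emit:
arm_command(series="0 0 0 0 -0.01 0 0.06;0 0 0 0 -0.01 -0.001 0.06;0 0 0 0 -0.01 -0.001 0.06;0 0 0 0 -0.012 -0.001 0.06;0 0 0 0 -0.015 -0.001 0.06;0 0 0 0 -0.02 -0.001 0.06;0 0 0 0 -0.02 -0.001 0.06")

```text
time: 12.05
tool_pos: [0.4396, 0.0862, 0.1501]
ee_rot: [-1.039, -0.002, -1.143]
wrist_force: [0.3, -1.0, 0.1]
width: 0.0601
```

```bash
python3 st2.py
python3 - <<'E'
from h import *
a=robot.snapshot("top"); b=robot.snapshot("scene"); cv2.imwrite("pics/top11.png",a);cv2.imwrite("pics/scene11.png",b)
a=a[170:290,230:350]; b=b[210:300,250:370]
cv2.imwrite("pics/l11a.png",cv2.resize(a,None,fx=5,fy=5,interpolation=cv2.INTER_CUBIC))
cv2.imwrite("pics/l11b.png",cv2.resize(b,None,fx=6,fy=6,interpolation=cv2.INTER_CUBIC))
E
```

```text
pull [ 0.083  -0.0942  0.0118] F [ 1.  -0.1 -0.1] 0.0601
ang 0.416 r 0.1701 z 0.1501 tiltyaw [-1.039 -0.002 -1.143] j [-0.16 -0.54  2.08  0.31  1.16  0.92] [-0.227 -0.433 -0.117  0.023  0.585 -0.057]
```

View pics/l11a.png

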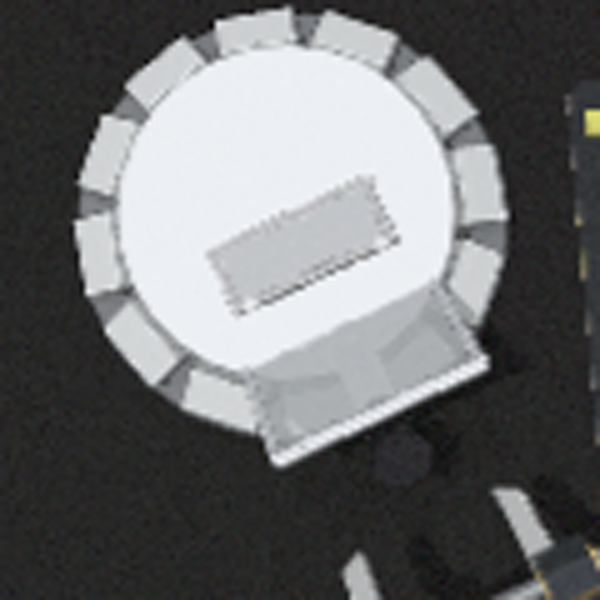

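View pics/l11b.png

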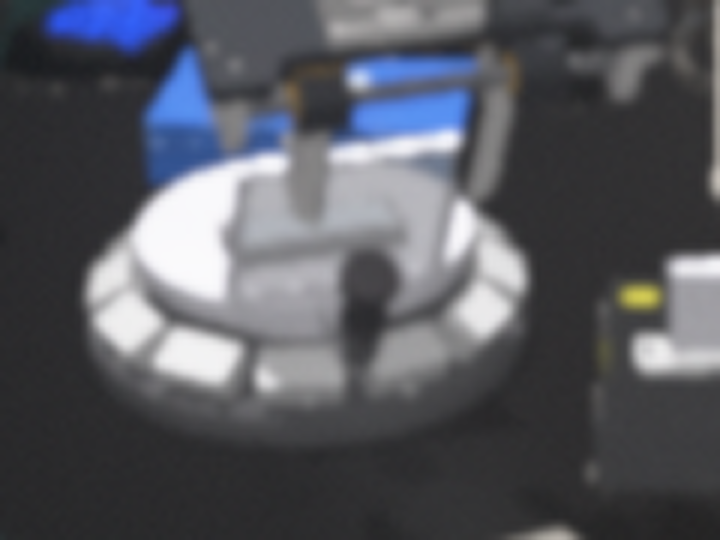

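Run:
```python
import numpy as np
exec(open("fit.py").read().split("def res")[0])
T=lambda u,v:np.array((230+(u+.5)/5-.5,170+(v+.5)/5-.5)); S=lambda u,v:np.array((250+(u+.5)/6-.5,210+(v+.5)/6-.5))
# carrier yaw
for A,B in [((207,250),(372,177)),((240,314),(400,238))]:
    a_,b_=ray("top",*T(*A),.071),ray("top",*T(*B),.071); d=a_-b_; print("yaw",np.arctan2(-d[0],d[1]).round(4),np.linalg.norm(d).round(4),a_.round(4),b_.round(4))
def tri(obs,x0):
    return least_squares(lambda P:np.concatenate([proj(c,P)-uv for c,uv in obs]),x0)
h0=tri([("top",zt(170,430)),("scene",zs(245,293))],[.46,.16,.1]);h1=tri([("top",T(404,458)),("scene",S(369,275))],[.46,.1,.1])
print(h0.x,h0.fun,h1.x,h1.fun)
c=np.array([.5952,.1549])
for h in (h0,h1): d=c-h.x[:2]; print(np.arctan2(d[1],d[0]),np.hypot(*d))
pts=[(118,200),(128,150),(160,100),(210,62),(270,45),(330,50),(390,80),(435,130),(455,190),(456,240)]
P=np.array([ray("top",*T(*p),.06)[:2] for p in pts])
A=np.c_[2*P,np.ones(len(P))];x=np.linalg.lstsq(A,(P**2).sum(1),rcond=None)[0]
print("disc",x[:2],np.sqrt(x[2]+x[0]**2+x[1]**2))
```

```text
yaw 0.4107 0.0845 [0.5766 0.1916 0.071 ] [0.6104 0.1141 0.071 ]
yaw 0.4369 0.0828 [0.5464 0.1762 0.071 ] [0.5814 0.1012 0.071 ]
[0.46479664 0.16795641 0.09792186] [ 0.1968563  -0.04481195 -0.2303164  -0.00504387] [0.47701032 0.10038891 0.09792019] [-0.37191326  0.07541558  0.43195258 -0.0090749 ]
-0.0997906842615689 0.1310553586055076
0.43214271337714594 0.13015475259365647
disc [0.59543365 0.15502632] 0.08069120137926429
```

Run:
```python
import cv2,numpy as np
a=cv2.imread("pics/top11.png")[190:240,340:410];b=cv2.imread("pics/scene11.png")[240:290,345:415]
f=lambda x:cv2.resize(x,None,fx=10,fy=10,interpolation=cv2.INTER_CUBIC)
cv2.imwrite("pics/se1.png",np.vstack([f(a)])); cv2.imwrite("pics/se2.png",f(b))
```

```text
(no output)
```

View pics/se1.png

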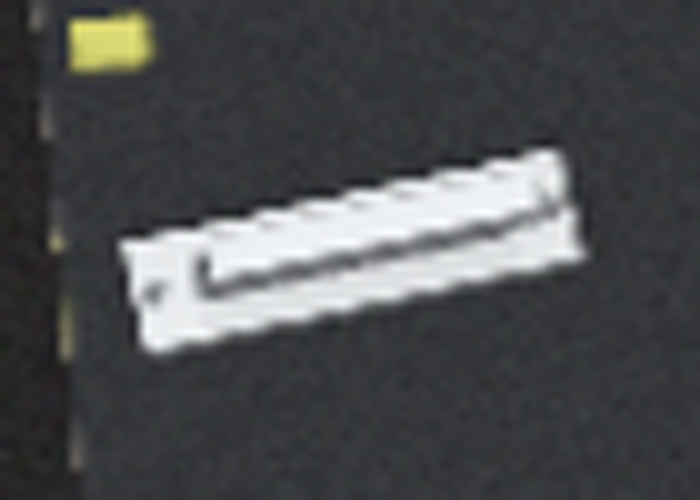

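View pics/se2.png

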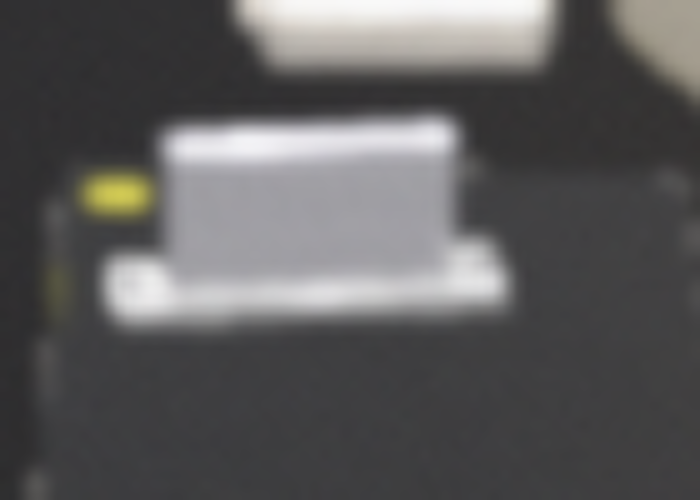

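Run:
```python
from h import *
from scipy.optimize import least_squares
T=lambda u,v:np.array((340+(u+.5)/10-.5,190+(v+.5)/10-.5)); S=lambda u,v:np.array((345+(u+.5)/10-.5,240+(v+.5)/10-.5))
def M(p,x,y,z):
    c,s=np.cos(p[2]),np.sin(p[2]); return [p[0]+c*x-s*y,p[1]+s*x+c*y,z+.003]
obs=[("top",T(120,242),(.014,.055,.006)),("top",T(563,150),(.014,-.055,.006)),("top",T(587,260),(-.014,-.055,.006)),("top",T(148,352),(-.014,.055,.006))]
ob2=[("scene",S(112,322),(-.014,.055,0)),("scene",S(510,307),(-.014,-.055,0)),("scene",S(160,160),(-.005,.04,.05)),("scene",S(458,143),(-.005,-.04,.05)),("scene",S(162,128),(.005,.04,.05)),("scene",S(458,113),(.005,-.04,.05))]
for O in (obs,obs+ob2,ob2):
    r=least_squares(lambda p:np.concatenate([proj(c,M(p,*q))-uv for c,uv,q in O]),[.595,-.06,.2]); print(r.x.round(4)); print(r.fun.round(1))
```

```text
[ 0.5944 -0.0592  0.1979]
[ 0.5 -0.1 -0.4  0.1 -0.3  0.   0.1 -0. ]
[ 0.5947 -0.0583  0.1963]
[ 0.2 -0.2 -0.7 -0.  -0.7 -0.  -0.3 -0.2  0.7  0.5 -0.   0.5  1.  -0.9
 -0.  -0.2  0.5  0.7 -0.6  1.1]
[ 0.5961 -0.0575  0.1929]
[ 0.4  0.2 -0.3  0.3  0.8 -1.1 -0.3 -0.5  0.2  0.4 -0.8  0.9]
```

Run:
```python
from h import *
p0,R0=pose(); print(p0)
Rt=Rn.from_euler("xyz",[-np.pi/2,0,.197]); 
rv=(R0.inv()*Rt).as_rotvec(); Rm=R0*Rn.from_rotvec(rv/2)
pm=np.array([.46,-.0,.25]); plan(pm,Rm,6)
plan(np.array([.5945,-.0588,.16]),Rt,6,pm,Rm)
```

```text
[0.44156054 0.08568329 0.15299637]
rotvec [-0.225 -0.652  0.183] dist 0.1307 tool shift now [ 0.0862 -0.0924  0.0334]
[-0.038 -0.109  0.03 ] [ 0.0144 -0.0154  0.0056]
[-0.038 -0.109  0.03 ] [ 0.0144 -0.016   0.0034]
[-0.038 -0.109  0.03 ] [ 0.0141 -0.0165  0.0013]
[-0.038 -0.109  0.03 ] [ 0.0136 -0.017  -0.0009]
[-0.038 -0.109  0.03 ] [ 0.0129 -0.0173 -0.003 ]
[-0.038 -0.109  0.03 ] [ 0.0119 -0.0175 -0.005 ]
rotvec [-0.225 -0.652  0.183] dist 0.1722 tool shift now [ 0.1371  0.1025 -0.0189]
[-0.038 -0.109  0.03 ] [ 0.0228  0.0171 -0.0031]
[-0.038 -0.109  0.03 ] [ 0.0229  0.0165 -0.005 ]
[-0.038 -0.109  0.03 ] [ 0.0228  0.0161 -0.0069]
[-0.038 -0.109  0.03 ] [ 0.0224  0.0157 -0.0087]
[-0.038 -0.109  0.03 ] [ 0.0218  0.0154 -0.0106]
[-0.038 -0.109  0.03 ] [ 0.021   0.0151 -0.0123]
```

Emit:
arm_command(series="-0.038 -0.109 0.03 0.014 -0.0155 0.0055 0.06;-0.038 -0.109 0.03 0.014 -0.016 0.003 0.06;-0.038 -0.109 0.03 0.014 -0.0165 0.001 0.06;-0.038 -0.109 0.03 0.0135 -0.017 -0.001 0.06;-0.038 -0.109 0.03 0.013 -0.017 -0.003 0.06;-0.038 -0.109 0.03 0.012 -0.0175 -0.005 0.06")

```text
time: 12.75
tool_pos: [0.4558, -0.0005, 0.2453]
ee_rot: [-1.318, -0.09, -0.445]
wrist_force: [-0.2, -0.4, -0.1]
width: 0.0602
```

Run:
```python
from h import *
print(pose()[0]);plan(np.array([.5945,-.0588,.15]),Rn.from_euler("xyz",[-np.pi/2,0,.197]),7)
```

```text
[ 0.45583057 -0.0005488   0.24527675]
rotvec [-0.215 -0.627  0.167] dist 0.178 tool shift now [ 0.1411  0.1067 -0.0202]
[-0.031 -0.09   0.024] [ 0.0202  0.0152 -0.0029]
[-0.031 -0.09   0.024] [ 0.0202  0.0149 -0.0042]
[-0.031 -0.09   0.024] [ 0.0201  0.0145 -0.0056]
[-0.031 -0.09   0.024] [ 0.0199  0.0143 -0.0069]
[-0.031 -0.09   0.024] [ 0.0195  0.014  -0.0083]
[-0.031 -0.09   0.024] [ 0.0191  0.0138 -0.0096]
[-0.031 -0.09   0.024] [ 0.0185  0.0137 -0.0108]
```

Emit:
arm_command(series="-0.031 -0.09 0.024 0.02 0.015 -0.003 0.06;-0.031 -0.09 0.024 0.02 0.015 -0.004 0.06;-0.031 -0.09 0.024 0.02 0.0145 -0.0055 0.06;-0.031 -0.09 0.024 0.02 0.0145 -0.007 0.06;-0.031 -0.09 0.024 0.0195 0.014 -0.008 0.06;-0.031 -0.09 0.024 0.019 0.014 -0.0095 0.06;-0.031 -0.09 0.024 0.016 0.01 -0.01 0.06;0 0 0 0 0 0 0.06")

```text
time: 13.55
tool_pos: [0.6018, -0.0611, 0.1483]
ee_rot: [-1.584, 0.006, 0.225]
wrist_force: [0.3, 1.5, -0.1]
width: 0.06
```

Run:
```python
from h import *
print(pose()[0],robot.get_obs()["joint_positions"].round(2));plan(np.array([.5945,-.0588,.085]),Rn.from_euler("xyz",[-np.pi/2,0,.197]),1)
```

```text
[ 0.60183138 -0.06105202  0.14832767] [-0.19  0.23  1.32 -0.02  1.59 -0.41]
rotvec [ 0.014  0.028 -0.006] dist 0.0638 tool shift now [-0.0062  0.0633  0.0047]
[ 0.014  0.028 -0.006] [-0.0062  0.0633  0.0047]
```

Emit:
arm_command(series="0.014 0.028 -0.006 -0.004 0.012 0.003 0.06;0 0 0 -0.002 0.014 0.002 0.06;0 0 0 0 0.014 0 0.06;0 0 0 0 0.014 0 0.06;0 0 0 0 0.005 0 0.06;0 0 0 0 0 0 0.06")

```text
time: 14.15
tool_pos: [0.5926, -0.0563, 0.0847]
ee_rot: [-1.568, 0.001, 0.193]
wrist_force: [-0.0, 0.5, 0.8]
width: 0.0599
```

```bash
python3 - <<'E'
from h import *
print(pose()[0],robot.get_obs()["joint_positions"].round(2));plan(np.array([.5945,-.0588,.024]),Rn.from_euler("xyz",[-np.pi/2,0,.197]),1)
E
python3 look.py l12 320,150 320,190
```

```text
[ 0.59260677 -0.05634839  0.08472336] [-0.19  0.24  1.44  0.    1.47 -0.38]
rotvec [-0.003 -0.004 -0.001] dist 0.0608 tool shift now [ 0.0014  0.0607 -0.0029]
[-0.003 -0.004 -0.001] [ 0.0014  0.0607 -0.0029]
```

View pics/l12.png

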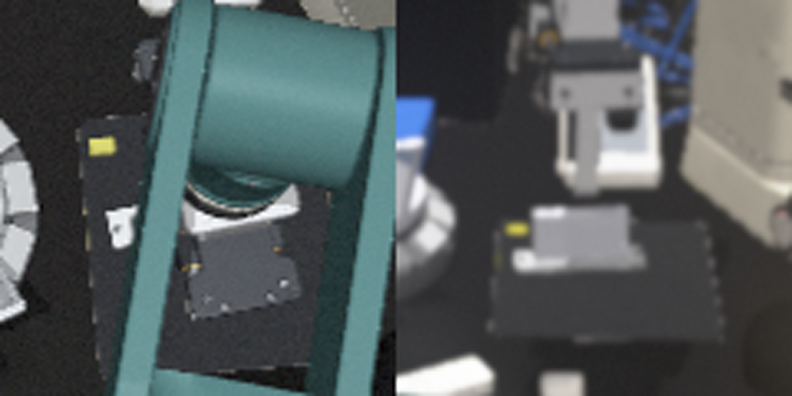

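Emit:
arm_command(series="-0.003 -0.004 -0.001 0.001 0.012 -0.002 0.06;0 0 0 0 0.014 0 0.06;0 0 0 0 0.014 0 0.06;0 0 0 0 0.012 0 0.06;0 0 0 0 0.004 0 0.06;0 0 0 0 0 0 0.06")

```text
time: 14.85
tool_pos: [0.5957, -0.0586, 0.0257]
ee_rot: [-1.573, -0.003, 0.197]
wrist_force: [0.6, 0.3, 0.1]
width: 0.0597
```

Run:
```python
from h import *
print(pose()[0]);plan(np.array([.5945,-.0588,.024]),Rn.from_euler("xyz",[-np.pi/2,0,.197]),1)
```

```text
[ 0.59571414 -0.0586364   0.02574334]
rotvec [0.002 0.    0.003] dist 0.0021 tool shift now [-0.0012  0.0017  0.0001]
[0.002 0.    0.003] [-0.0012  0.0017  0.0001]
```

Emit:
arm_command(series="0.002 0 0.003 -0.001 0.001 0 0.002;0 0 0 0 0 0 0.002;0 0 0 0 0 0 0.002;0 0 0 0 0 0 0.002;0 0 0 0 0 0 0.002;0 0 0 0 0 0 0.002;0 0 0 0 0 0 0.002;0 0 0 0 0 0 0.002;0 0 0 0 0 0 0.002")

```text
time: 15.75
tool_pos: [0.5961, -0.0591, 0.0268]
ee_rot: [-1.572, -0.004, 0.197]
wrist_force: [0.9, 0.4, -0.1]
width: 0.0099
```

Run:
```python
from h import *
print(pose()[0]);plan(np.array([.5945,-.0588,.024]),Rn.from_euler("xyz",[-np.pi/2,0,.197]),1)
print(robot.get_obs()["wrist_force"],robot.get_obs()["wrist_torque"])
```

```text
[ 0.59610356 -0.05912087  0.02680974]
rotvec [0.001 0.    0.004] dist 0.0033 tool shift now [-0.0015  0.0028  0.0006]
[0.001 0.    0.004] [-0.0015  0.0028  0.0006]
[ 0.93388111  0.36685896 -0.12861699] [-0.05350214 -0.04218785 -0.03168718]
```

Emit:
arm_command(series="0 0 0 0 -0.008 0 0.002;0 0 0 0 -0.015 0 0.002;0 0 0 0 -0.025 0 0.002;0 0 0 0 -0.025 0 0.002;0 0 0 0 -0.025 0 0.002;0 0 0 0 -0.02 0 0.002;0 0 0 0 0 0 0.002")

```text
time: 16.45
tool_pos: [0.5946, -0.0587, 0.1525]
ee_rot: [-1.571, -0.002, 0.197]
wrist_force: [0.9, 0.2, -1.2]
width: 0.0098
```

```bash
python3 - <<'E'
from h import *
print(pose()[0],robot.get_obs()["wrist_force"]);plan(np.array([.6095,.1615,.155]),Rn.from_euler("xyz",[-np.pi/2,0,.427]),10)
E
python3 look.py l13 320,150 320,190
```

```text
[ 0.59455608 -0.05873496  0.15252732] [ 0.86872687  0.17950628 -1.17814029]
rotvec [ 0.    -0.23   0.002] dist 0.2208 tool shift now [ 0.0578 -0.0024  0.213 ]
[ 0.    -0.023  0.   ] [ 0.0058 -0.0002  0.0213]
[ 0.    -0.023  0.   ] [ 0.0063 -0.0002  0.0212]
[ 0.    -0.023  0.   ] [ 0.0068 -0.0002  0.021 ]
[ 0.    -0.023  0.   ] [ 0.0072 -0.0002  0.0209]
[ 0.    -0.023  0.   ] [ 0.0077 -0.0002  0.0207]
[ 0.    -0.023  0.   ] [ 0.0082 -0.0002  0.0205]
[ 0.    -0.023  0.   ] [ 0.0087 -0.0002  0.0203]
[ 0.    -0.023  0.   ] [ 0.0091 -0.0002  0.0201]
[ 0.    -0.023  0.   ] [ 0.0096 -0.0002  0.0199]
[ 0.    -0.023  0.   ] [ 0.01   -0.0002  0.0197]
```

View pics/l13.png

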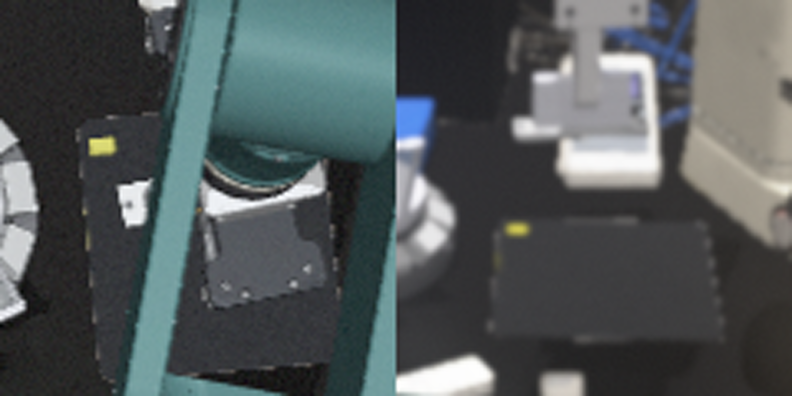

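Emit:
arm_command(series="0 -0.02 0 0.004 0 0.012 0.002;0 -0.023 0 0.006 0 0.02 0.002;0 -0.023 0 0.0065 0 0.021 0.002;0 -0.023 0 0.007 0 0.021 0.002;0 -0.023 0 0.0075 0 0.021 0.002;0 -0.023 0 0.008 0 0.0205 0.002;0 -0.023 0 0.0085 0 0.02 0.002;0 -0.023 0 0.009 0 0.02 0.002;0 -0.023 0 0.0095 0 0.02 0.002;0 -0.015 0 0.008 0 0.016 0.002;0 0 0 0 0 0 0.002")

```text
time: 17.65
tool_pos: [0.5931, 0.1636, 0.126]
ee_rot: [-1.548, 0.038, 0.436]
wrist_force: [-0.3, 0.3, -1.8]
width: 0.0096
```

```bash
cat > sp.py <<'E'
import sys
from h import *
off=float(sys.argv[1]); z=float(sys.argv[2]); th=.427
# straightedge origin offset along table x from face
c=np.array([.5952,.1549]); t=c+(off-.002)*np.array([np.cos(th),np.sin(th)])
p,R=pose(); d=p[:2]-c
print("TCP in face frame x,y",(d@[np.cos(th),np.sin(th)]+.002).round(4),(d@[-np.sin(th),np.cos(th)]).round(4),"underside",(p[2]-.0238-.06).round(4))
plan(np.array([*t,z]),Rn.from_euler("xyz",[-np.pi/2,0,th]),1)
o=robot.get_obs();print("F tool",R.inv().apply(o["wrist_force"]).round(2),"w",o["width"].round(4),p.round(4),R.as_euler("xyz").round(4))
E
python3 sp.py .018 .120; python3 look.py l14 220,150 240,190
```

```text
TCP in face frame x,y 0.0037 0.0088 underside 0.0422
rotvec [-0.023  0.009 -0.038] dist 0.0178 tool shift now [ 0.0144  0.0052 -0.009 ]
[-0.023  0.009 -0.038] [ 0.0144  0.0052 -0.009 ]Traceback (most recent call last):
  File "sp.py", line 9, in <module>
    o=robot.get_obs();print("F tool",R.inv().apply(o["wrist_force"]).round(2),"w",o["width"].round(4),p.round(4),R.as_euler("xyz").round(4))
                                                                                  ^^^^^^^^^^^^^^^^
AttributeError: 'float' object has no attribute 'round'
```

View pics/l14.png

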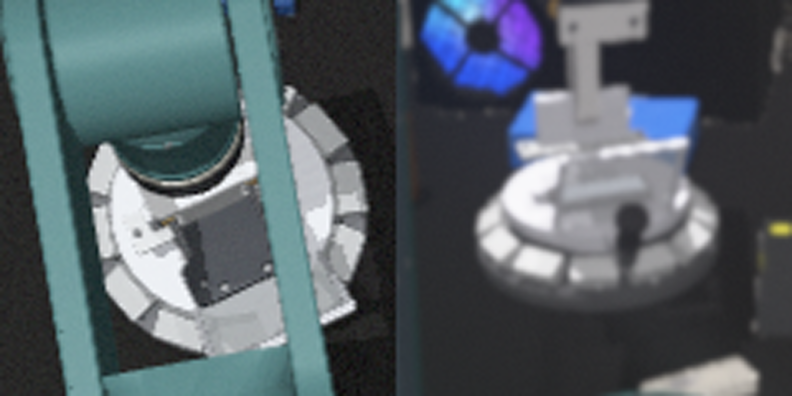

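Emit:
arm_command(series="-0.012 0.005 -0.019 0.007 -0.005 -0.0045 0.002;-0.012 0.005 -0.019 0.007 -0.002 -0.0045 0.002;0 0 0 0 0 0 0.002")

```text
time: 18.05
tool_pos: [0.6113, 0.1559, 0.1322]
ee_rot: [-1.576, -0.001, 0.419]
wrist_force: [-0.7, 0.0, -1.6]
width: 0.0098
```

```bash
sed -i 's/o\["width"\].round(4)/round(o["width"],4)/' sp.py; python3 sp.py .018 .100
```

```text
TCP in face frame x,y 0.0171 -0.0057 underside 0.0484
rotvec [ 0.006 -0.008  0.001] dist 0.0328 tool shift now [0.0008 0.0322 0.0059]
[ 0.006 -0.008  0.001] [0.0008 0.0322 0.0059]
F tool [-0.61  1.56  0.29] w 0.0098 [0.6113 0.1559 0.1322] [-1.5763e+00 -1.1000e-03  4.1930e-01]
```

Emit:
arm_command(series="0.006 -0.008 0.001 0.0015 0.01 0.005 0.002;0 0 0 0 0.01 0 0.002;0 0 0 0 0.01 0 0.002;0 0 0 0 0.005 0 0.002;0 0 0 0 0 0 0.002")

```text
time: 18.55
tool_pos: [0.6101, 0.1596, 0.0934]
ee_rot: [-1.569, 0.002, 0.425]
wrist_force: [-0.1, 0.9, -2.4]
width: 0.0094
```

```bash
python3 sp.py .018 .0838;  python3 look.py l15 220,150 240,190
```

```text
TCP in face frame x,y 0.0176 -0.0019 underside 0.0096
rotvec [-0.001 -0.002 -0.002] dist 0.0098 tool shift now [0.0004 0.0096 0.0019]
[-0.001 -0.002 -0.002] [0.0004 0.0096 0.0019]
F tool [0.31 2.42 0.8 ] w 0.0094 [0.6101 0.1596 0.0934] [-1.5694  0.0017  0.4253]
```

View pics/l15.png

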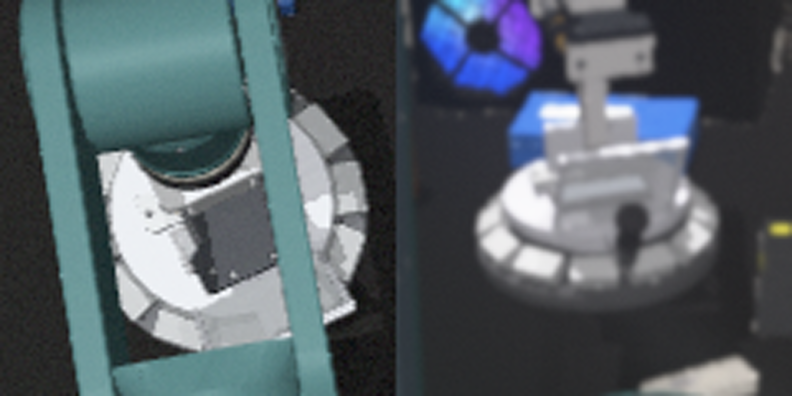

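Emit:
arm_command(series="0 0 0 0.003 0 0.001 0.002;0 0 0 0 0.004 0 0.002;0 0 0 0 0.003 0 0.002;0 0 0 0 0 0 0.002")

```text
time: 19.05
tool_pos: [0.6143, 0.1625, 0.0886]
ee_rot: [-1.571, -0.003, 0.426]
wrist_force: [-0.8, -0.5, -1.6]
width: 0.0096
```

```bash
python3 sp.py .018 .0838
```

```text
TCP in face frame x,y 0.0226 -0.001 underside 0.0048
rotvec [-0.    -0.001  0.003] dist 0.0067 tool shift now [-0.0046  0.0048  0.001 ]
[-0.    -0.001  0.003] [-0.0046  0.0048  0.001 ]
F tool [-0.94  1.63 -0.11] w 0.0096 [0.6143 0.1625 0.0886] [-1.5706 -0.0031  0.4256]
```

Emit:
arm_command(series="0 0 0.002 0 0.003 0 0.002;0 0 0 0 0.002 0 0.002;0 0 0 0 0.001 0 0.002")

```text
time: 19.35
tool_pos: [0.6147, 0.1627, 0.0837]
ee_rot: [-1.571, -0.002, 0.426]
wrist_force: [-1.6, -0.8, 6.6]
width: 0.0099
```

```bash
python3 sp.py .018 .0838
```

```text
TCP in face frame x,y 0.023 -0.001 underside -0.0001
rotvec [ 0.    -0.001  0.002] dist 0.0051 tool shift now [-0.005  -0.0001  0.001 ]
[ 0.    -0.001  0.002] [-0.005  -0.0001  0.001 ]
F tool [-1.77 -6.6  -0.03] w 0.0099 [0.6147 0.1627 0.0837] [-1.571  -0.0024  0.4257]
```

Emit:
arm_command(series="0 0 0 -0.002 -0.0005 0 0.002;0 0 0 -0.0025 0 0 0.002;0 0 0 -0.0025 0 0 0.002")

```text
time: 19.65
tool_pos: [0.6082, 0.1596, 0.084]
ee_rot: [-1.571, -0.003, 0.426]
wrist_force: [0.2, -0.7, -3.1]
width: 0.0101
```

```bash
python3 sp.py .014 .0838
```

```text
TCP in face frame x,y 0.0158 -0.0011 underside 0.0002
rotvec [ 0.    -0.001  0.003] dist 0.0021 tool shift now [-0.0018  0.0002  0.0011]
[ 0.    -0.001  0.003] [-0.0018  0.0002  0.0011]
F tool [-0.1   3.12 -0.69] w 0.0101 [0.6082 0.1596 0.084 ] [-1.5712 -0.0028  0.4258]
```

Emit:
arm_command(series="0 0 0 -0.001 0.0005 0 0.002;0 0 0 -0.001 0 0 0.002")

```text
time: 19.85
tool_pos: [0.6077, 0.1594, 0.0838]
ee_rot: [-1.571, -0.008, 0.426]
wrist_force: [3.5, 1.2, -3.6]
width: 0.0096
```

```bash
python3 sp.py .014 .0838
```

```text
TCP in face frame x,y 0.0153 -0.0011 underside 0.0
rotvec [ 0.001 -0.001  0.008] dist 0.0017 tool shift now [-0.0013  0.      0.0011]
[ 0.001 -0.001  0.008] [-0.0013  0.      0.0011]
F tool [ 3.65  3.67 -0.4 ] w 0.0096 [0.6077 0.1594 0.0838] [-1.5714 -0.0078  0.4259]
```

Emit:
arm_command(series="0 0 0.005 -0.001 0.001 0 0.002;0 0 0 -0.0005 0.001 0 0.002")

```text
time: 20.05
tool_pos: [0.6078, 0.1595, 0.0837]
ee_rot: [-1.572, -0.007, 0.426]
wrist_force: [0.8, 0.7, 2.9]
width: 0.0099
```

```bash
python3 sp.py .014 .0838; python3 look.py l16 220,150 240,190
```

```text
TCP in face frame x,y 0.0154 -0.0011 underside -0.0001
rotvec [ 0.001 -0.001  0.007] dist 0.0017 tool shift now [-0.0014 -0.0001  0.0011]
[ 0.001 -0.001  0.007] [-0.0014 -0.0001  0.0011]
F tool [ 1.07 -2.92  0.29] w 0.0099 [0.6078 0.1595 0.0837] [-1.5717 -0.0073  0.4261]
```

View pics/l16.png

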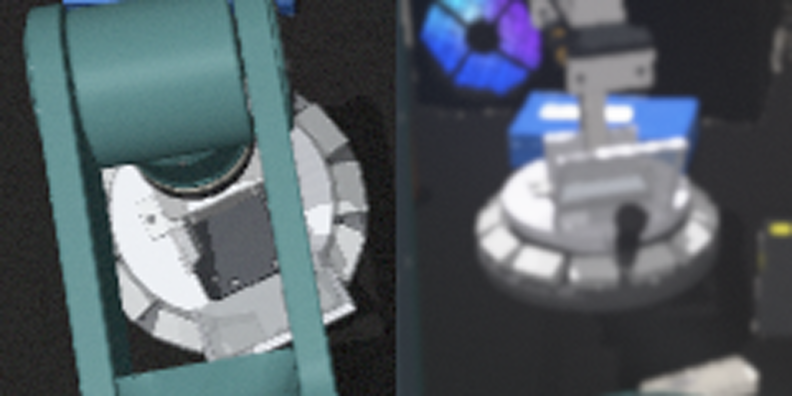

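Emit:
arm_command(series="0 0 0 -0.002 -0.0003 0 0.002;0 0 0 -0.002 0 0 0.002")

```text
time: 20.35
tool_pos: [0.6075, 0.1593, 0.084]
ee_rot: [-1.572, -0.017, 0.426]
wrist_force: [7.1, 2.4, -2.5]
width: 0.0099
```

```bash
python3 sp.py .014 .0838
```

```text
TCP in face frame x,y 0.0151 -0.0011 underside 0.0002
rotvec [ 0.001 -0.001  0.017] dist 0.0015 tool shift now [-0.0011  0.0002  0.0011]
[ 0.001 -0.001  0.017] [-0.0011  0.0002  0.0011]
F tool [ 7.43  2.65 -0.74] w 0.0099 [0.6075 0.1593 0.084 ] [-1.5721 -0.0168  0.4263]
```

Emit:
arm_command(series="0 0 0.014 -0.0005 0.001 0 0.002;0 0 0 0 0 0 0.002;0 0 0 0 0 0 0.03;0 0 0 0 0 0 0.03;0 0 0 0 0 0 0.03;0 0 0 0 0 0 0.03")

```text
time: 20.95
tool_pos: [0.6044, 0.1576, 0.0814]
ee_rot: [-1.572, 0.005, 0.426]
wrist_force: [0.8, 0.2, 1.2]
width: 0.03
```

```bash
python3 sp.py .014 .0838
```

```text
TCP in face frame x,y 0.0115 -0.0013 underside -0.0024
rotvec [ 0.001 -0.001 -0.005] dist 0.0037 tool shift now [ 0.0025 -0.0024  0.0013]
[ 0.001 -0.001 -0.005] [ 0.0025 -0.0024  0.0013]
F tool [ 0.75 -1.25 -0.14] w 0.03 [0.6044 0.1576 0.0814] [-1.5721  0.0049  0.4257]
```

Emit:
arm_command(series="0 0 0 0.0025 -0.003 0 0.034;0 0 0 0 -0.008 0 0.034;0 0 0 0 -0.012 0 0.034;0 0 0 0 -0.015 0 0.034;0 0 0 0 -0.02 0 0.034;0 0 0 0 -0.025 0 0.034;0 0 0 0 -0.025 0 0.034")

```text
time: 21.65
tool_pos: [0.6051, 0.1585, 0.1928]
ee_rot: [-1.57, 0.013, 0.426]
wrist_force: [-0.7, -0.1, 0.1]
width: 0.0339
```

```bash
python3 - <<'E'
from h import *
p,R=pose();print(p,R.as_euler("xyz"),robot.get_obs()["joint_positions"].round(2));plan(np.array([.40,-.08,.30]),Rn.from_euler("xyz",[-np.pi/2,0,.0]),9)
E
python3 look.py l17 220,150 240,190
```

```text
[0.60509944 0.15846644 0.19277216] [-1.57049352  0.01272261  0.42558282] [ 0.17  0.27  1.19 -0.    1.7  -0.26]
rotvec [ 0.002  0.426 -0.013] dist 0.3323 tool shift now [-0.2866 -0.1036 -0.1325]
[ 0.     0.047 -0.001] [-0.0318 -0.0115 -0.0147]
[ 0.     0.047 -0.001] [-0.0311 -0.0116 -0.0162]
[ 0.     0.047 -0.001] [-0.0303 -0.0116 -0.0177]
[ 0.     0.047 -0.001] [-0.0294 -0.0117 -0.0191]
[ 0.     0.047 -0.001] [-0.0284 -0.0117 -0.0204]
[ 0.     0.047 -0.001] [-0.0274 -0.0117 -0.0217]
[ 0.     0.047 -0.001] [-0.0264 -0.0118 -0.023 ]
[ 0.     0.047 -0.001] [-0.0252 -0.0118 -0.0242]
[ 0.     0.047 -0.001] [-0.024  -0.0119 -0.0254]
```

View pics/l17.png

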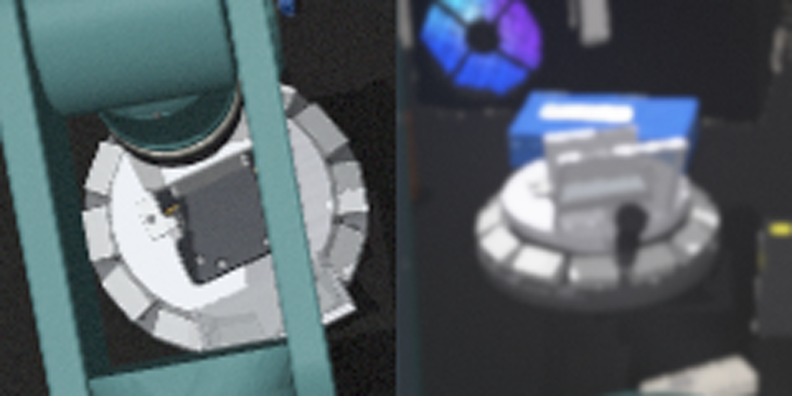

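Straightedge stands on the table. Move the arm aside, up first, then look from above.

Emit:
arm_command(series="0 0 0 0 -0.03 0 0.034;0 0 0 -0.01 -0.03 -0.01 0.034;0 0.047 0 -0.03 -0.02 -0.016 0.034;0 0.047 0 -0.03 -0.01 -0.018 0.034;0 0.047 0 -0.03 0 -0.019 0.034;0 0.047 0 -0.029 0 -0.02 0.034;0 0.047 0 -0.029 0 -0.022 0.034;0 0.047 0 -0.028 0 -0.024 0.034;0 0.047 0 -0.026 0 -0.028 0.034;0 0.047 0 -0.02 0 -0.03 0.034;0 0 0 -0.01 0 -0.03 0.034;0 0 0 0 0 -0.02 0.034")

```text
time: 22.95
tool_pos: [0.4127, -0.1408, 0.2837]
ee_rot: [-1.576, 0.012, 0.04]
wrist_force: [0.5, 0.2, 0.3]
width: 0.0341
```

Run:
```python
from h import *
a=robot.snapshot("top"); b=robot.snapshot("scene"); cv2.imwrite("pics/top18.png",a);cv2.imwrite("pics/scene18.png",b)
f=lambda x,k:cv2.resize(x,None,fx=k,fy=k,interpolation=cv2.INTER_CUBIC)
cv2.imwrite("pics/l18a.png",f(a[170:270,240:340],6)); cv2.imwrite("pics/l18b.png",f(b[215:295,255:345],7))
```

```text
(no output)
```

View pics/l18a.png

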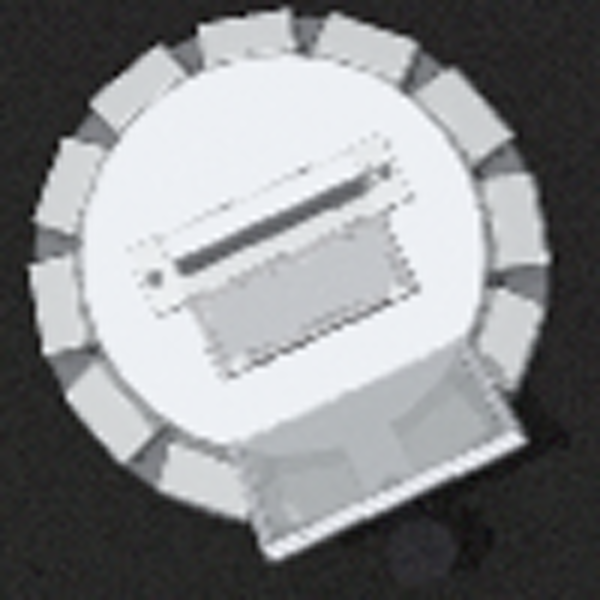

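View pics/l18b.png

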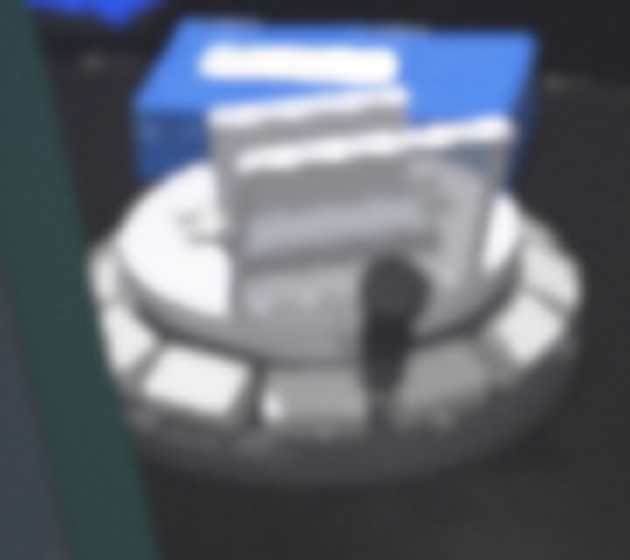

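View pics/top18.png

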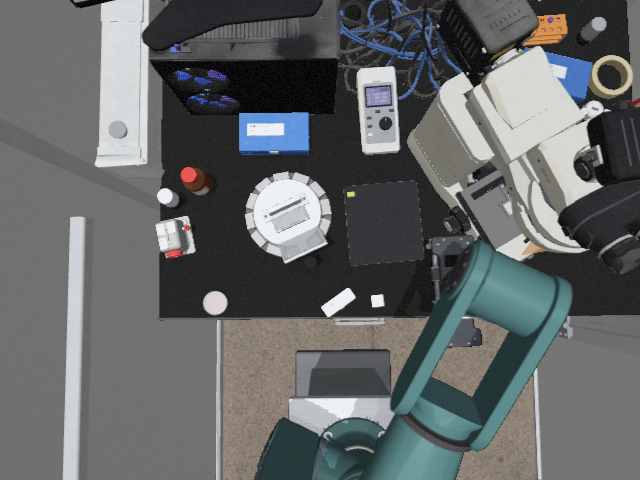

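Run:
```python
from h import *
T=lambda u,v:(240+(u+.5)/6-.5,170+(v+.5)/6-.5)
q=lambda u,v,z:ray("top",*T(u,v),z)[:2]
B=[q(*p,.066) for p in [(132,242),(385,135),(413,195),(160,315)]]
C=[q(*p,.070) for p in [(232,377),(418,290)]]
yaw=lambda a,b:np.arctan2(-(a-b)[0],(a-b)[1])
print("blade yaw",yaw(B[0],B[1]),yaw(B[3],B[2]),"len",np.linalg.norm(B[0]-B[1]),"w",np.linalg.norm(B[0]-B[3]),"carrier yaw",yaw(*C),np.linalg.norm(C[0]-C[1]))
th=(yaw(B[0],B[1])+yaw(B[3],B[2]))/2
X=np.array([np.cos(.427),np.sin(.427)]);Y=np.array([-X[1],X[0]]);m=sum(B)/4;mc=sum(C)/2
print("centre rel carrier back edge",(m-mc)@X,"(expect .048)",(m-mc)@Y)
d=m-np.array([.5952,.1549]);print("face frame",d@X+.002,d@Y)
h=q(422,550,.098);d=np.array([.5952,.1549])-h;print("knob ang",np.arctan2(d[1],d[0]))
print(robot.get_obs()["qvel"].round(3))
```

```text
blade yaw 0.3949960717885295 0.43733227794175206 len 0.10786348579210828 w 0.03092805600134891 carrier yaw 0.4308442301189763 0.08007099185094711
centre rel carrier back edge 0.04931153022389247 (expect .048) 0.00013925165852751115
face frame 0.015297874013623506 -0.0015969530196702725
knob ang 0.43057491112803176
[ 0.051 -0.003 -0.003  0.033  0.019  0.032]
```

Emit:
arm_command(series="0 0 0 0 0 0 0.034;0 0 0 0 0 0 0.034;0 0 0 0 0 0 0.034;0 0 0 0 0 0 0.034")

```text
time: 23.45
tool_pos: [0.4135, -0.1386, 0.2817]
ee_rot: [-1.573, 0.014, 0.041]
wrist_force: [0.4, 0.4, 0.8]
width: 0.0337
```

Run:
```python
from h import *
o=robot.get_obs();print(o["qvel"].round(3),o["wrist_force"],o["tool_pos"])
print(robot.close_job())
```

```text
[0.014 0.    0.001 0.    0.001 0.002] [0.41956544 0.41282594 0.8236978 ] [ 0.41348974 -0.13855557  0.28168297]
the job is handed in; nothing more can be done
None
```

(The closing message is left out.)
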